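# Load and index the seed-pot carousel

## Task

Stand every specimen pot that is there in a cup of the microscope carousel, slip the hold-down plate over the screw onto its shoulder, collar up, and then fasten it with the wing nut: turn the nut backward (anticlockwise from above) on the screw until it drops into the thread start, then forward (clockwise) until it sits down on the collar. After that lift the sprung index plunger, swing the carousel round to the hole beside the pointed marker post, and let the plunger drop fully home there. Leave the mug and the phone where they are.

Things in the scene. Friction and masses are not known exactly. Their poses are not given: they have to be found in the camera images.
- base: fixed grey round base of the carousel, radius 137 mm, 20 mm high. Origin: on the carousel's axis at table height, z up. The three index holes lie in its top, 120 mm from the axis: one on its -x side (carousel joint 0) and one 60 degrees to either side of that
- carousel (a joint): angle of the turning head (disc of radius 100 mm with a 32 mm wide ear to 137 mm for the plunger), rad, positive anticlockwise from above, starts at 0, stops at +-1.2; index holes at 0, +1.047, -1.047. Light friction (0.15 N m), stays where left; locked while the plunger is in a hole (play about 0.015)
- plunger (a joint): lift of the index plunger, m: 0 to 0.0015 fully home in a hole, about 0.012 when its pin rides on the plate between holes, 0.017 fully up. The pin is free of the hole above 0.0125. A spring pushes it down with 4 N (home) to 6.5 N (up)
- plunger_knob (a point): centre of the flat top of the plunger's round black knob (24 mm diameter, 22 mm high, on a thin stem), 76 mm above the table when home, 120 mm from the carousel's axis. The knob rides on the head, so it is also the handle for swinging it
- cup0 (a point): centre of the floor of a cup of the head (floor 36 mm above the table): eight-sided rim 8 mm high, 47 mm across inside, 55 mm outside, 70 mm from the axis. Turns with the head; cup0 to cup3 are alike, 90 degrees apart, the plunger being halfway between cup1 and cup2; the point's x axis is the head's x axis
- cup1 (a point): as cup0
- cup2 (a point): as cup0
- cup3 (a point): as cup0
- shoulder (a point): on the carousel's axis, at the top of the 48 mm wide shoulder (74 mm above the table) on which the hold-down plate rests, 2 mm above the lids of seated pots
- screw_top (a point): tip of the upright screw on the axis, 125 mm above the table: coarse 3-start right-hand thread, 28 mm over crests, 27 mm lead, flat end at 116 mm, then a 17 mm thick pilot cone. Three notches (thread starts), 120 degrees apart, 40 wide, at angles that vary; a 4 mm stop beside each lets pips resting on the flat end into a notch only going backward (under 120 degrees)
- pot1: specimen pot: clear round jar with white lid, 38 mm diameter, 36 mm high, 45 g. Origin: centre of its underside, z up. Two to four of pot1 to pot4 are there
- pot2: as pot1
- pot3: as pot1
- pot4: as pot1
- plate: hold-down plate: eight-sided, grey, 160 mm across flats, 5 mm thick, with an eight-sided aluminium collar on top, 46 mm across flats, to 21 mm above the underside, bore 35 mm right through. Origin: centre of underside, z up; flats face along x, y and the diagonals. 220 g. Starts collar up on the table
- nut: black wing nut, closed top: skirt 42 mm wide, 38 high; wing 50 mm long (x), 12 thick (y), 38 to 62 mm up. Bore 32 mm with three 4 mm pips inside, tips 10.5 mm from the axis. 80 g. Origin: centre of underside, z up. Underside 114 mm above the table (118 on a stop) when resting on the screw's end, about 106 dropped into a start, 95 on the seated plate's collar, half a turn forward from the drop
- marker: pointed steel marker post, 48 mm high, 26 mm foot, on the table just outside the base, 170 mm from the carousel's axis, beside the index hole at joint +1.047 or -1.047. Origin: centre of its underside. A flat steel disc 5 mm high (no post) lies at the other hole
- mug: glass mug, bystander, 76 mm wide, 85 mm high; origin centre of its underside
- phone: black phone lying flat, bystander, 72 x 150 x 9 mm; origin centre of its underside
Mind the look-alikes: they are no part of the job. There is more than one size of the plate; the job needs the smaller.

How it is judged:
On the way, in this order (a step that is already met when the one before it is completed fails the run):
1. every pot present stands in a cup (((horizontal distance between pot1 and cup0 below 0.006 m and z of pot1 in the frame of cup0 below 0.004 m) or (horizontal distance between pot1 and cup1 below 0.006 m and z of pot1 in the frame of cup1 below 0.004 m) or (horizontal distance between pot1 and cup2 below 0.006 m and z of pot1 in the frame of cup2 below 0.004 m) or (horizontal distance between pot1 and cup3 below 0.006 m and z of pot1 in the frame of cup3 below 0.004 m)) and angle between each of pot1, pot2, pot3, pot4's own z axis and vertical below 0.12 rad and ((horizontal distance between pot2 and cup0 below 0.006 m and z of pot2 in the frame of cup0 below 0.004 m) or (horizontal distance between pot2 and cup1 below 0.006 m and z of pot2 in the frame of cup1 below 0.004 m) or (horizontal distance between pot2 and cup2 below 0.006 m and z of pot2 in the frame of cup2 below 0.004 m) or (horizontal distance between pot2 and cup3 below 0.006 m and z of pot2 in the frame of cup3 below 0.004 m)) and ((horizontal distance between pot3 and cup0 below 0.006 m and z of pot3 in the frame of cup0 below 0.004 m) or (horizontal distance between pot3 and cup1 below 0.006 m and z of pot3 in the frame of cup1 below 0.004 m) or (horizontal distance between pot3 and cup2 below 0.006 m and z of pot3 in the frame of cup2 below 0.004 m) or (horizontal distance between pot3 and cup3 below 0.006 m and z of pot3 in the frame of cup3 below 0.004 m)) and ((horizontal distance between pot4 and cup0 below 0.006 m and z of pot4 in the frame of cup0 below 0.004 m) or (horizontal distance between pot4 and cup1 below 0.006 m and z of pot4 in the frame of cup1 below 0.004 m) or (horizontal distance between pot4 and cup2 below 0.006 m and z of pot4 in the frame of cup2 below 0.004 m) or (horizontal distance between pot4 and cup3 below 0.006 m and z of pot4 in the frame of cup3 below 0.004 m))), for 0.2 s.
2. the hold-down plate lies on the shoulder (horizontal distance between plate and shoulder below 0.007 m and z of plate in the frame of shoulder below 0.003 m and angle between plate's own z axis and vertical below 0.06 rad), for 0.2 s.
3. the nut is run down onto the collar (horizontal distance between nut and shoulder below 0.006 m and z of nut in the frame of shoulder between 0.018 and 0.023 m and angle between nut's own z axis and vertical below 0.12 rad), for 0.2 s.
4. the plunger is lifted and the head swung (value of joint plunger above 0.009 m and (value of joint carousel above 0.3 rad or value of joint carousel below -0.3 rad)), for 0.1 s.
At the end, for the whole second after the job is handed in: Every pot present stands upright in a cup (centre within 6 mm, on its floor within 4 mm), the plate lies on the shoulder (within 3 mm), the nut sits on its collar (within 2 mm), the plunger is home (lift under 3 mm) in the hole beside the marker post, all at rest (all of step 1 and all of step 2 and all of step 3 and horizontal distance between plunger_knob and marker below 0.06 m and value of joint plunger below 0.003 m and linear speed of each of pot1, pot2, pot3, pot4, plate, nut below 0.02 m/s); the robot touches nothing.
It fails at once if the mug or phone is moved more than 3 cm (distance of any of mug, phone from where it was at the start of the episode above 0.03 m).
Of pot1, pot2, pot3, pot4 only 2 to 4 are there at a start; the rules pass over those that are not, and their reading is None.
At some moment in a run one of pot1, pot2, pot3, pot4, plate may be knocked a few centimetres aside while the robot is not near it.
It also fails if it takes over 210 s, if anything falls off the work surface, if the arm or the gripper's body presses on something with over 40 N, if the wrist force passes 120 N, or if a joint passes its speed limit or range.

## Robot

A 7-joint arm with a two-finger parallel gripper is mounted at the origin on the work surface. World frame = base frame: x ahead of the robot, y to its left, z up, the work surface at z = 0. Lengths are in m, angles in rad, forces in N, time in s.
With the tool pointing down it reaches from about 0.35 to 0.775 m from the base axis. Payload 3.1 kg.
Tool frame: the origin (TCP) lies at the very end of the fingers, on their centre line; the grasp point (between the pads) lies 19 mm behind it; z points along the fingers, y is the line along which they close (so a half turn about z gives the same grasp; the last joint's range is limited). The gripper opens to 85 mm and grips with 20 to 120 N. Pads are 22 mm wide; open, the fingers measure 114 mm over their backs; the gripper's body (76 mm by 85 mm) begins 54 mm behind the grasp point. The pads swing forward as they close: fully open they stand 13 mm farther back than shut.
Start: joints at [1.232, 0.311, 0.014, 1.512, -0.004, 1.319, -0.027], TCP at [0.161, -0.526, 0.231] pointing down, gripper open.
Joint ranges: [-2.7, 2.7], [-0.3, 1.91], [-1.27, 1.3], [0.12, 2.57], [-1.44, 4.58], [0.2, 2.03], [-3.05, 3.05]. Speed limits (rad/s): [2.79, 2.79, 3.14, 3.14, 3.14, 3.14, 3.14].

## Interface

Orientations are given as a unit quaternion [w, x, y, z].
In Python, from plant import ctrl gives the robot as it stands. The module is installed in compiled form; this text tells all that it offers.
- The arm moves only by the tool step_arm, never from a script. Its argument "motion" is a list of rows, each a list of 2 entries, a list of its own where there are three numbers: the shift along the tool's x, y, z in cm, then the turn, a rotation vector about the tool's x, y, z in degrees. A call has 1 to 12 rows; each row is the pose to reach, as a shift and turn from the pose commanded when the call began, along the tool's axes at that moment; what a row does not reach only later rows make up. A row lasts 1/8 s, in which the tool goes at most 62.5 mm and 10.7 degrees, less where a joint would pass 70% of its speed; a pose out of reach is approached as far as the arm can. A call with a gripper value outside its range is refused whole. "grip" is the gripper command: -1 is shut, 1 is fully open, values between are in proportion, set as the call begins (left out, the last holds). The fingers move at their own pace and stop on an object; "squeeze" is the grip in N (left out, the last holds). Time passes only in rows, so rows that repeat a pose let the fingers close. It gives the time, the measured TCP pose, the force, the opening and the grip force at its end, in the units of the state.
- ctrl.get_obs(): the state, without advancing time (a new reading comes with each control period).
- ctrl.camera(name): name is "scene" or "side" or "wrist"; returns the picture (384x512x3 uint8, blue, green, red); there is no depth.
- ctrl.camera_model(name): a dict with "mtx" (3x3 intrinsics, pixels), "R" (3x3) and "t" (3): a world point X has camera coordinates R X + t; the wrist camera has in their place "hand_eye" (4x4, takes a point from camera to tool coordinates, whose origin is the TCP and whose axes are the flange's). Camera axes: x right, y down, z forward; pixel columns grow to the right and rows downward; lengths in m; the calibration is good to about 2 mm. The wrist camera is an equidistant fisheye: a pixel r from the principal point sees the ray r / f radians off the axis. A picture is of the moment at which its call begins: read the wrist's pose just before it. camera_model takes no time and is no camera call.
- ctrl.hand_in(): hands the job in; it is judged then, once.
The state is a dict: "time_s": time; "q": joint angles; "qd": joint speeds; "tau": joint torques, N m; "position": TCP position; "eef_rot": TCP orientation; "ft_force": force on the tool from outside, world axes, zero at the start; "wrist_torque": the same for the moment, N m; "gripper_width": finger opening in m; "grip_force": force on a finger pad.
Only numpy, scipy, OpenCV 4.12 (cv2) and the standard library are available. Lean on these libraries where they do the work, as an engineer would, in place of code of your own. Each camera call takes 0.05 s, during which the arm holds its last target. There are 200 camera calls.

## Working session

There is one attempt and no reset: what is moved stays moved. The work goes in short steps, Python scripts to look and compute and a tool call to move; the robot and the scene stay as the last step left them, time stands still between calls to the robot, and variables do not carry over. Pictures are saved under pics/ and viewed, at most 14 in all, crops included, and the job is handed in when it is done.

Besides the shell and the picture viewer there is one more tool, called after "Request:" as name([rows], argument=value, ...), one row to a line, values as JSON. step_arm: Moves the arm, as the interface text tells. Its arguments: {"type":"object","properties":{"motion":{"type":"array","items":{"type":"array"}},"grip":{"type":"number"},"squeeze":{"type":"number"}},"required":["motion"]}

```bash
mkdir -p pics; ls; cat > h.py <<'E'
import numpy as np, cv2
from plant import ctrl
from scipy.spatial.transform import Rotation as Ro
def pose():
    o=ctrl.get_obs(); q=o["eef_rot"]
    return np.array(o["position"]), Ro.from_quat([q[1],q[2],q[3],q[0]]).as_matrix(), o
def snap(name):
    p,R,o=pose(); im=ctrl.camera(name); return im,p,R
def ray(name,uv,p=None,R=None):
    m=ctrl.camera_model(name); K=np.array(m["mtx"])
    x=(uv[0]-K[0,2])/K[0,0]; y=(uv[1]-K[1,2])/K[1,1]
    if name=="wrist":
        r=np.hypot(x,y); s=np.sin(r)/r if r>1e-9 else 1
        d=np.array([x*s,y*s,np.cos(r)]); H=np.array(m["hand_eye"])
        return R@H[:3,3]+p, R@(H[:3,:3]@d)
    Rc=np.array(m["R"]); t=np.array(m["t"]); return -Rc.T@t, Rc.T@np.array([x,y,1])
def onz(name,uv,z,p=None,R=None):
    c,d=ray(name,uv,p,R); return c+d*(z-c[2])/d[2]
def proj(name,X,p=None,R=None):
    m=ctrl.camera_model(name); K=np.array(m["mtx"]); X=np.array(X,float)
    if name=="wrist":
        H=np.array(m["hand_eye"]); c=H[:3,:3].T@(R.T@(X-p)-H[:3,3])
        th=np.arctan2(np.hypot(c[0],c[1]),c[2]); k=th/max(np.hypot(c[0],c[1]),1e-9); xy=c[:2]*k
    else:
        c=np.array(m["R"])@X+np.array(m["t"]); xy=c[:2]/c[2]
    return K[0,0]*xy[0]+K[0,2],K[1,1]*xy[1]+K[1,2]
E
python3 - <<'E'
from h import *
for n in ["scene","side","wrist"]:
    im,p,R=snap(n); cv2.imwrite(f"pics/{n}0.png",im)
    m=ctrl.camera_model(n); print(n,m)
print(p,R,ctrl.get_obs())
a=cv2.imread("pics/scene0.png");b=cv2.imread("pics/side0.png")
cv2.imwrite("pics/a0.png",cv2.resize(a,(800,600),interpolation=cv2.INTER_CUBIC));cv2.imwrite("pics/b0.png",cv2.resize(b,(800,600),interpolation=cv2.INTER_CUBIC))
E
```

```text
pics
scene {'mtx': array([[457.95477114,   0.        , 256.74946123],
       [  0.        , 457.95477114, 189.08952196],
       [  0.        ,   0.        ,   1.        ]]), 'R': array([[-8.45418927e-01,  5.34103497e-01, -5.40271893e-04],
       [ 2.83445439e-01,  4.47800812e-01, -8.48017167e-01],
       [-4.52687000e-01, -7.17082901e-01, -5.29968482e-01]]), 't': array([ 0.5022121 , -0.01749779,  1.6304952 ])}
side {'mtx': array([[471.50875206,   0.        , 253.3424454 ],
       [  0.        , 471.50875206, 202.11616813],
       [  0.        ,   0.        ,   1.        ]]), 'R': array([[-0.99031043, -0.13818712,  0.01376842],
       [-0.11081219,  0.72656609, -0.67810204],
       [ 0.0837013 , -0.67305723, -0.7348388 ]]), 't': array([0.52764127, 0.17947352, 1.31207135])}
wrist {'mtx': array([[297.31863964,   0.        , 251.35161235],
       [  0.        , 297.31863964, 191.3526544 ],
       [  0.        ,   0.        ,   1.        ]]), 'hand_eye': array([[ 7.67005337e-04, -9.49825855e-01, -3.12778286e-01,
         8.17718182e-02],
       [ 9.99999482e-01,  9.37805484e-04, -3.956379
[... 410 characters left out ...]
.15, 'q': array([ 1.23224189,  0.311564  ,  0.01397139,  1.51267098, -0.0044125 ,
        1.31921675, -0.02720599]), 'qd': array([-0.00047573, -0.00026404,  0.00137891, -0.00539691,  0.00131006,
       -0.00097293,  0.00073286]), 'tau': array([-6.37730363e-05, -3.80274940e+01,  1.46076023e-01, -2.30850005e+01,
        1.23105999e-02,  9.74034687e-03,  2.08065671e-05]), 'position': array([ 0.16075235, -0.52540598,  0.23046565]), 'eef_rot': array([-8.99063240e-04,  9.88997898e-01,  1.47926746e-01, -1.65275147e-04]), 'ft_force': array([-0.65051979, -0.34724101, -0.10430328]), 'wrist_torque': array([-0.02846183, -0.00819011,  0.01016605]), 'grip_force': 0.0, 'gripper_width': 0.08574425295550847}
```

View pics/a0.png

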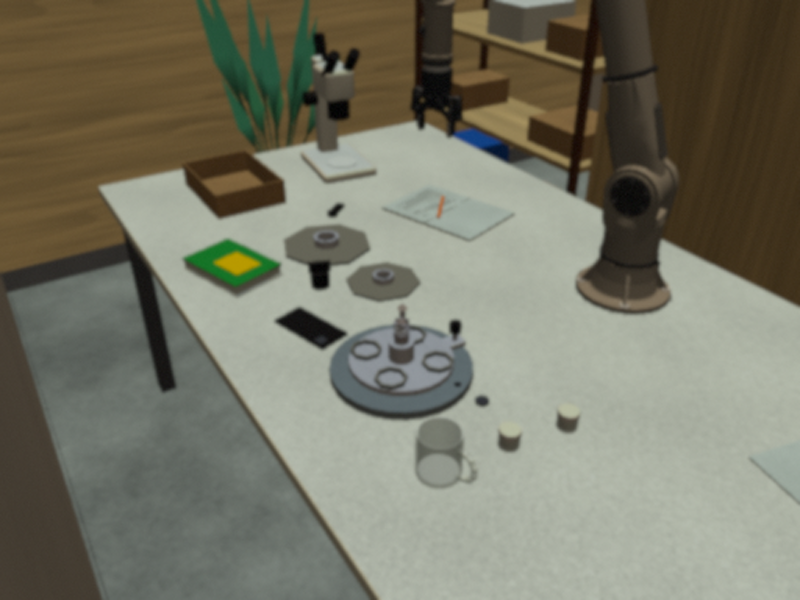

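View pics/b0.png

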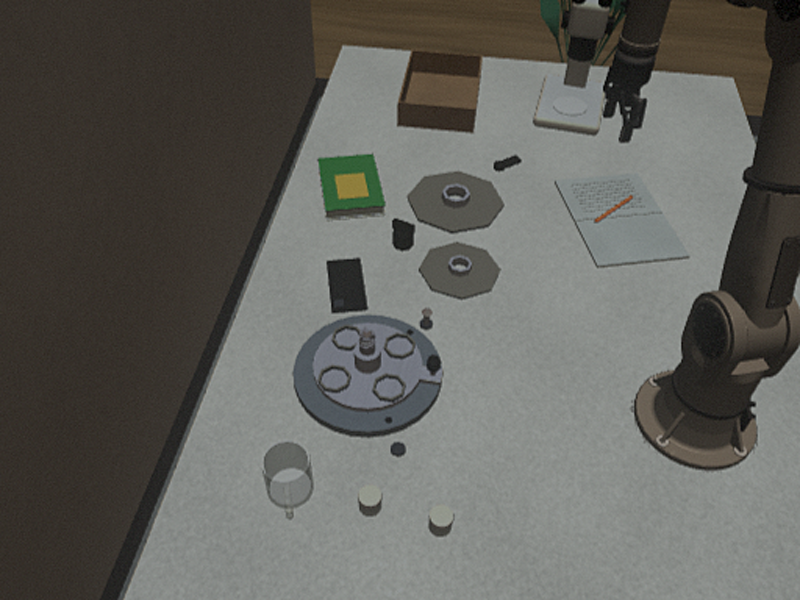

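The side view (800x600) shows the carousel near (368,372), the pots at (370,498) and (441,518), the small plate at (460,268) with the larger one at (456,200), and the nut at (403,235). The marker post is at (427,318), the disc at (398,449), the phone at (347,285) and the mug at (288,475). Only two pots are present.

```bash
python3 - <<'E'
from h import *
s=1.5625
for nm,uv,z in [("pot1",(370,492),.036),("pot2",(441,513),.036),("platecollar",(460,264),.021),("nut",(403,224),.062),("nutbase",(404,245),0.0),("screw",(367,333),.125),("should",(368,357),.074),("knob",(434,361),.076),("marker",(427,312),.048),("markerfoot",(426,325),0),("disc",(398,449),.005),("mug",(288,458),.085),("phone",(347,285),.009),("bigplate",(456,190),.021),("basecenter",(368,374),.02)]:
    print(nm,onz("side",(uv[0]/s,uv[1]/s),z).round(3))
for nm,uv,z in [("pot1",(510,430),.036),("pot2",(568,411),.036),("collar",(384,274),.021),("nutT",(319,266),.062),("screw",(403,308),.125),("knob",(456,324),.076),("disc",(482,400),.005)]:
    print(nm,onz("scene",(uv[0]/s,uv[1]/s),z).round(3))
E
```

```text
pot1 [0.539 0.251 0.036]
pot2 [0.425 0.271 0.036]
platecollar [ 0.441 -0.309  0.021]
nut [ 0.57  -0.37   0.062]
nutbase [ 0.567 -0.374  0.   ]
screw [ 0.585 -0.     0.125]
should [0.582 0.011 0.074]
knob [0.466 0.004 0.076]
marker [ 0.492 -0.137  0.048]
markerfoot [ 0.493 -0.147  0.   ]
disc [0.509 0.147 0.005]
mug [0.67  0.239 0.085]
phone [ 0.665 -0.224  0.009]
bigplate [ 0.47  -0.558  0.021]
basecenter [0.583 0.007 0.02 ]
pot1 [0.545 0.258 0.036]
pot2 [0.431 0.274 0.036]
collar [ 0.444 -0.312  0.021]
nutT [ 0.583 -0.359  0.062]
screw [ 0.569 -0.033  0.125]
knob [0.473 0.006 0.076]
disc [0.513 0.145 0.005]
```

```bash
cat >> h.py <<'E'
def go(x,y,z,yaw=0.0,tilt=True):
    """print shift (cm) and turn (deg) in tool axes to bring TCP to x,y,z with tool x at yaw deg, pointing down"""
    p,R,o=pose(); a=np.radians(yaw); c,s=np.cos(a),np.sin(a)
    Rt=np.array([[c,s,0],[s,-c,0],[0,0,-1.]])
    sh=R.T@(np.array([x,y,z])-p)*100; rv=np.degrees(Ro.from_matrix(R.T@Rt).as_rotvec())
    print("at",p.round(4),"yaw",np.degrees(np.arctan2(R[1,0],R[0,0])).round(1),"shift",sh.round(2),"turn",rv.round(1),"rows",max(np.linalg.norm(sh)/6.25,np.linalg.norm(rv)/10.7).round(1))
E
python3 -c "
from h import *
go(.44,-.33,.24,0)"
```

```text
at [ 0.1608 -0.5254  0.2305] yaw 17.0 shift [ 32.42 -10.52  -0.94] turn [-0.1  0.  17. ] rows 5.5
```

Request:
step_arm([
  [[8.0, -2.6, -0.2], [0, 0, 4.2]],
  [[32.4, -10.5, -0.9], [0, 0, 17]],
  [[32.4, -10.5, -0.9], [0, 0, 17]],
  [[32.4, -10.5, -0.9], [0, 0, 17]],
  [[32.4, -10.5, -0.9], [0, 0, 17]],
  [[32.4, -10.5, -0.9], [0, 0, 17]],
  [[32.4, -10.5, -0.9], [0, 0, 17]],
  [[32.4, -10.5, -0.9], [0, 0, 17]],
])

```text
time_s: 1.15
position: [0.4389, -0.3316, 0.2398]
eef_rot: [0.0, 1.0, -0.001, -0.001]
ft_force: [-0.3, -0.1, 0.2]
gripper_width: 0.0855
grip_force: 0.0
```

```bash
python3 - <<'E'
from h import *
im,p,R=snap("wrist"); cv2.imwrite("pics/w1.png",im); np.savez("w1.npz",p=p,R=R)
print(proj("wrist",(.442,-.31,.021),p,R),proj("wrist",(.575,-.368,.06),p,R))
go(.50,.17,.24,0)
E
```

```text
(np.float64(234.57291648458389), np.float64(160.13413537733308)) (np.float64(286.45122882344447), np.float64(47.078216430225126))
at [ 0.4384 -0.3323  0.24  ] yaw -0.2 shift [ 6.030e+00 -5.024e+01 -5.000e-02] turn [ 0.   0.1 -0.2] rows 8.1
```

View pics/w1.png

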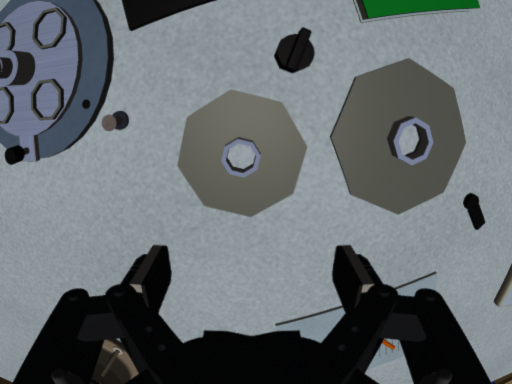

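The wrist view shows the small plate's collar at (241,157), the nut standing with its wing up at (295,50), the marker at (116,122) and the look-alike plate at (410,140). Next I'll go over the pots.

Request:
step_arm([
  [[1.0, -4, 0], [0, 0, 0]],
  [[6.0, -50.2, 0], [0, 0, 0]],
  [[6.0, -50.2, 0], [0, 0, 0]],
  [[6.0, -50.2, 0], [0, 0, 0]],
  [[6.0, -50.2, 0], [0, 0, 0]],
  [[6.0, -50.2, 0], [0, 0, 0]],
  [[6.0, -50.2, 0], [0, 0, 0]],
  [[6.0, -50.2, 0], [0, 0, 0]],
  [[6.0, -50.2, 0], [0, 0, 0]],
  [[6.0, -50.2, 0], [0, 0, 0]],
  [[6.0, -50.2, 0], [0, 0, 0]],
])

```text
time_s: 2.58
position: [0.5005, 0.1682, 0.24]
eef_rot: [0.001, 1.0, -0.002, -0.0]
ft_force: [0.4, -0.8, 0.5]
gripper_width: 0.0852
grip_force: 0.0
```

```bash
python3 - <<'E'
from h import *
im,p,R=snap("wrist"); cv2.imwrite("pics/w2.png",im); np.savez("w2.npz",p=p,R=R)
for n,X in dict(p1=(.542,.254,.036),p2=(.428,.272,.036),screw=(.583,0.005,.125),should=(.583,.005,.074)).items(): print(n,proj("wrist",X,p,R))
# plate corners from w1
d=np.load("w1.npz"); w=cv2.imread("pics/w1.png"); h=cv2.cvtColor(w,cv2.COLOR_BGR2HSV); print(h[180,210],h[100,350],h[160,245], h[240,240])
E
```

```text
p1 (np.float64(179.2514536237456), np.float64(132.41777453711853))
p2 (np.float64(172.14518612038592), np.float64(220.87750559460565))
screw (np.float64(422.4673840273767), np.float64(105.69586829464733))
should (np.float64(398.72606650561534), np.float64(103.14410826990346))
[33 24 96] [30 22 91] [ 99  23 158] [100  24 159]
```

View pics/w2.png

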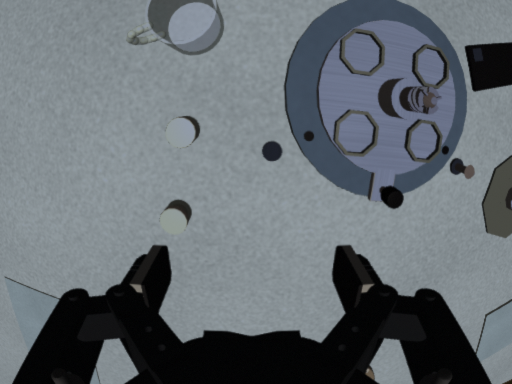

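The wrist view has the pot lids at (181,132) and (174,220), the near cup at (356,132), the far cup at (362,52) and the knob at (391,197). I'll measure these with masks.

```bash
cat >> h.py <<'E'
def blob(mask,seed,rad=12):
    n,lab,st,ce=cv2.connectedComponentsWithStats(mask.astype(np.uint8))
    best=min((i for i in range(1,n) if st[i,4]>=15),key=lambda i:np.hypot(*(ce[i]-seed)))
    return lab==best,ce[best],st[best]
def outline(m):
    c=max(cv2.findContours(m.astype(np.uint8),cv2.RETR_EXTERNAL,cv2.CHAIN_APPROX_NONE)[0],key=cv2.contourArea); return cv2.convexHull(c)[:,0,:].astype(float)
def center(pts_world):
    c,(w,h),a=cv2.minAreaRect(pts_world[:,:2].astype(np.float32)*1000); cc,r=cv2.minEnclosingCircle(pts_world[:,:2].astype(np.float32)*1000)
    return np.round(c,1),np.round((w,h,a),1),np.round(cc,1),round(r,1)
E
python3 - <<'E'
from h import *
im=cv2.imread("pics/w2.png"); d=np.load("w2.npz");p,R=d["p"],d["R"]
h=cv2.cvtColor(im,cv2.COLOR_BGR2HSV)
for uv in [(181,132),(174,220),(220,160),(391,197),(330,190)]: print(uv,h[uv[1],uv[0]],im[uv[1],uv[0]])
print("rim row",[tuple(im[132,x]) for x in range(330,384,2)])
# lids: brighter than table
for s in [(181,132),(174,220)]:
    m=(h[...,0]>22)&(h[...,0]<50)&(h[...,2]>120)
    b,ce,st=blob(m,s); print("lid",ce,st,center(np.array([onz("wrist",q,.036,p,R) for q in outline(b)])))
E
```

```text
(181, 132) [104  30 164] [164 155 145]
(174, 220) [ 78  16 155] [151 155 145]
(220, 160) [101  24 150] [150 145 136]
(391, 197) [ 0 18 14] [13 13 14]
(330, 190) [102  21 155] [155 150 142]
rim row [(np.uint8(143), np.uint8(119), np.uint8(111)), (np.uint8(140), np.uint8(116), np.uint8(107)), (np.uint8(50), np.uint8(44), np.uint8(42)), (np.uint8(73), np.uint8(80), np.uint8(79)), (np.uint8(90), np.uint8(92), np.uint8(91)), (np.uint8(140), np.uint8(117), np.uint8(108)), (np.uint8(140), np.uint8(116), np.uint8(108)), (np.uint8(139), np.uint8(115), np.uint8(107)), (np.uint8(139), np.uint8(115), np.uint8(107)), (np.uint8(139), np.uint8(115), np.uint8(107)), (np.uint8(138), np.uint8(115), np.uint8(106)), (np.uint8(139), np.uint8(116), np.uint8(107)), (np.uint8(139), np.uint8(116), np.uint8(107)), (np.uint8(140), np.uint8(116), np.uint8(108)), (np.uint8(140), np.uint8(116), np.uint8(108)), (np.uint8(140), np.uint8(117), np.uint8(108)), (np.uint8(140), np.uint8(116), np.uint8(108)), (np.uint8(141), np.uint8(118), np.uint8(109)), (np.uint8(142), np.uint8(118), np.uint8(109)), (np.uint8(140), np.uint8(116), np.uint8(108)), (np.uint8(140), np.uint8(116), np.uint8(108)), (np.uint8(123), np.uint8(102), np.uint8(95)), (np.uint8(21), np.uint8(23), np.uint8(21)), (np.uint8(72), np.uint8(78), np.uint8(78)), (np.uint8(112), np.uint8(101), np.uint8(96)), (np.uint8(139), np.uint8(116), np.uint8(108)), (np.uint8(140), np.uint8(116), np.uint8(108))]Traceback (most recent call last):
  File "<stdin>", line 9, in <module>
  File "h.py", line 35, in blob
    best=min((i for i in range(1,n) if st[i,4]>=15),key=lambda i:np.hypot(*(ce[i]-seed)))
ValueError: min() iterable argument is empty
```

```bash
python3 - <<'E'
from h import *
im=cv2.imread("pics/w2.png"); d=np.load("w2.npz");p,R=d["p"],d["R"]
i=im.astype(int); bg=cv2.GaussianBlur(im,(5,5),0).astype(int); dif=bg[...,0]-bg[...,1]; rg=bg[...,2]-bg[...,0]
print(dif[132,160:205:3],rg[132,160:205:3],bg[132,160:205:3,1]); print(dif[220,150:200:3],rg[220,150:200:3])
# rim dark edges -> cups ; region inside rim purple floor
floor=(i[...,0]-i[...,1]>17)&(i[...,0]>95)
for s in [(356,132),(362,52),(424,140),(431,66)]:
    b,ce,st=blob(floor,s); print("cupfloor",ce,st[4],center(np.array([onz("wrist",q,.044,p,R) for q in outline(b)])),onz("wrist",s,.036,p,R).round(3))
# base outline
m=((i[...,0]-i[...,2]>15)&(i[...,0]<130)&(np.arange(512)[None,:]>280)&(np.arange(384)[:,None]<200))
b,ce,st=blob(cv2.morphologyEx(m.astype(np.uint8),cv2.MORPH_OPEN,np.ones((3,3))),(375,95)); print("base",ce,st,center(np.array([onz("wrist",q,.02,p,R) for q in outline(b)])))
k=(bg.max(-1)<40); b,ce,st=blob(k,(391,197)); print("knob",ce,st,onz("wrist",ce,.068,p,R))
for s in [(309,136),(272,151)]:
    b,ce,st=blob((bg.max(-1)<60),s); print("hole/disc",ce,onz("wrist",ce,.02 if s[0]==309 else .005,p,R))
print("tip",onz("wrist",(432,101),.125,p,R))
E
```

```text
[ 4  5  1  2  4  5  7  9 10 12 13 11 -2  1  4] [-13 -14 -10 -13 -14 -15 -18 -19 -20 -22 -23 -20   0  -5 -13] [145 146 151 155 155 155 155 155 155 155 155 149  60  84 145]
[ 5  4  4  0 -7 -6 -6 -5 -4 -3 -3 -3 -6  2  4  5  4] [-14 -13 -13  -8  -4  -4  -4  -5  -6  -7  -7  -7   1  -8 -13 -14 -13]
cupfloor [355.45113524 132.62685094] 1013 (array([543.3,  44.7]), array([42.6, 43.9, 42.4]), array([543.7,  45. ]), 23.5) [0.543 0.042 0.036]
cupfloor [361.656  51.923] 1000 (array([640.6,  40. ]), array([41.9, 44.1, 89.9]), array([640.5,  40.2]), 23.0) [0.642 0.037 0.036]
cupfloor [423.07725948 140.61953353] 686 (array([538.4, -52.4]), array([41. , 42.1, 43.7]), array([538.8, -51.9]), 22.7) [ 0.538 -0.059  0.036]
cupfloor [430.30218978  66.1459854 ] 685 (array([635.8, -57.5]), array([42.8, 40.6, 44. ]), array([636. , -57.6]), 22.5) [ 0.637 -0.063  0.036]
base [360.83604907  90.72107287] [  286     0   181   196 10924] (array([590.5,  -8. ]), array([265.3, 269.7,   4.7]), array([589.6,  -8.8]), 136.2)
knob [391.20178042 196.26706231] [381 187  21  21 337] [ 4.71745634e-01 -4.07654979e-04  6.80000000e-02]
hole/disc [308.5        135.66666667] [0.53498928 0.09789207 0.02      ]
hole/disc [271.512 150.652] [0.51291736 0.14259988 0.005     ]
tip [ 0.58880329 -0.00625592  0.125     ]
```

```bash
python3 - <<'E'
from h import *
im=cv2.imread("pics/w2.png"); d=np.load("w2.npz");p,R=d["p"],d["R"]
g=cv2.GaussianBlur(im,(3,3),0)[...,1].astype(int)
for s in [(181,132),(174,220)]:
    m=np.zeros(g.shape,bool); m[s[1]-22:s[1]+22,s[0]-22:s[0]+22]=True; m&=(g>150)
    b,ce,st=blob(cv2.morphologyEx(m.astype(np.uint8),cv2.MORPH_OPEN,np.ones((5,5))),s); print("lid",ce,st,center(np.array([onz("wrist",q,.036,p,R) for q in outline(b)])),onz("wrist",ce,.036,p,R))
w=cv2.imread("pics/w1.png"); d=np.load("w1.npz");p,R=d["p"],d["R"]
i=cv2.GaussianBlur(w,(3,3),0).astype(int)
m=(i[...,2]-i[...,0]>2)&(i[...,1]>60)
b,ce,st=blob(m,(241,157)); W=np.array([onz("wrist",q,.005,p,R) for q in cv2.approxPolyDP(outline(b).astype(np.float32),4,True)[:,0]]); print("plate",st,center(W)); print((W[:,:2]*1000).round())
c=np.array([W[:,0].mean(),W[:,1].mean()]); print(c,np.degrees(np.arctan2(W[:,1]-c[1],W[:,0]-c[0])).round(1))
print("collar",onz("wrist",(241,157),.021,p,R))
k=(i.max(-1)<35); b,ce,st=blob(k,(295,50)); print("nut",ce,st,onz("wrist",ce,.03,p,R)); print("wing ends",onz("wrist",(303,31),.062,p,R),onz("wrist",(296,66),.062,p,R))
crop=cv2.resize(w[15:215,170:320],(600,800),interpolation=cv2.INTER_CUBIC)[:600]; cv2.imwrite("pics/c1.png",crop)
go(.5425,.252,.12,0)
E
```

```text
lid [179.32401316 132.59868421] [166 119  27  28 608] (array([541.8, 254.5]), array([32.1, 32.6, 87.7]), array([541.2, 254.3]), 17.5) [0.54177948 0.25392125 0.036     ]
lid [172.55434783 221.99782609] [161 211  24  23 460] (array([426.2, 271.9]), array([31.5, 32.6, 84.8]), array([426. , 271.8]), 17.1) [0.4264064  0.27160941 0.036     ]
plate [  178    90   128   126 10555] (array([ 445.5, -317.2]), array([156.5, 155.9,  76.3]), array([ 445.1, -317.3]), 84.7)
[[ 529. -304.]
 [ 514. -367.]
 [ 459. -400.]
 [ 395. -385.]
 [ 362. -332.]
 [ 378. -266.]
 [ 433. -234.]
 [ 495. -249.]]
[ 0.44538027 -0.31706106] [   8.7  -36.   -80.7 -126.4 -170.1  143.    98.6   54.3]
collar [ 0.44594323 -0.31801005  0.021     ]
nut [294.67324955  51.63105925] [ 275   29   38   43 1114] [ 0.57491287 -0.38109218  0.03      ]
wing ends [ 0.59361631 -0.38552732  0.062     ] [ 0.55423658 -0.37798797  0.062     ]
at [0.5005 0.168  0.2401] yaw -0.3 shift [ 4.16 -8.45 11.99] turn [ 0.1  0.  -0.3] rows 2.4
```

View pics/c1.png

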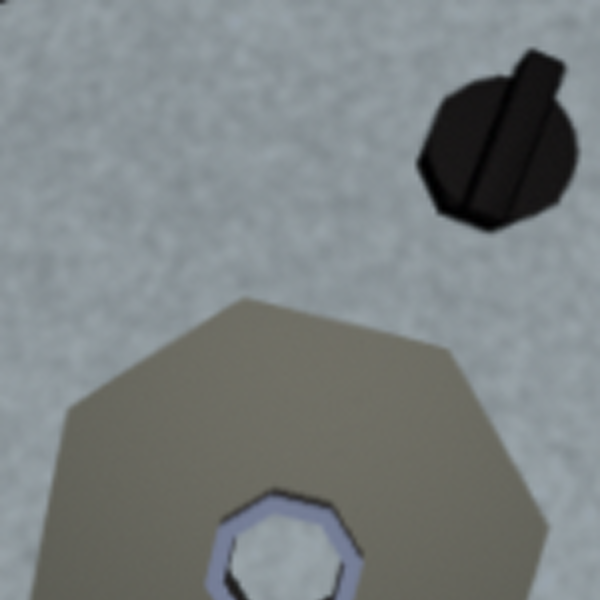

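The crop shows the nut upright with its wing running from (548,58) to (488,217), and the plate collar up. Now pot1.

Request:
step_arm([
  [[2, -4.2, 5], [0, 0, 0]],
  [[4.1, -8.6, 11], [0, 0, 0]],
  [[4.1, -8.6, 15], [0, 0, 0]],
  [[4.1, -8.6, 19], [0, 0, 0]],
  [[4.1, -8.6, 22], [0, 0, 0]],
  [[4.1, -8.6, 22.8], [0, 0, 0]],
  [[4.1, -8.6, 22.8], [0, 0, 0]],
  [[4.1, -8.6, 22.8], [0, 0, 0]],
])

```text
time_s: 3.62
position: [0.5425, 0.2574, 0.0142]
eef_rot: [-0.001, 1.0, -0.0, 0.002]
ft_force: [0.4, 0.2, 0.9]
gripper_width: 0.0857
grip_force: 0.0
```

Request:
step_arm([
  [[0, 0, 0], [0, 0, 0]],
  [[0, 0, 0], [0, 0, 0]],
  [[0, 0, 0], [0, 0, 0]],
  [[0, 0, 0], [0, 0, 0]],
  [[0, 0, 0], [0, 0, 0]],
  [[0, 0, 0], [0, 0, 0]],
], grip=-1, squeeze=30)

```text
time_s: 4.38
position: [0.5414, 0.2575, 0.0129]
eef_rot: [-0.0, 1.0, 0.0, 0.001]
ft_force: [-0.3, -0.7, 5.5]
gripper_width: 0.0367
grip_force: 30.5
```

```bash
python3 -c "
from h import *
go(.542,.045,.12,0);go(.542,.045,.049,0)"
```

```text
at [0.5414 0.2575 0.0129] yaw 0.0 shift [  0.07  21.25 -10.71] turn [-0.  -0.1  0. ] rows 3.8
at [0.5414 0.2575 0.0129] yaw 0.0 shift [ 0.06 21.25 -3.61] turn [-0.  -0.1  0. ] rows 3.4
```

Request:
step_arm([
  [[0, 0, -2], [0, 0, 0]],
  [[0, 0, -6], [0, 0, 0]],
  [[0, 3, -9], [0, 0, 0]],
  [[0.05, 7, -9.5], [0, 0, 0]],
  [[0.05, 12, -9.5], [0, 0, 0]],
  [[0.05, 17, -9.5], [0, 0, 0]],
  [[0.05, 20, -9], [0, 0, 0]],
  [[0.05, 21.2, -8], [0, 0, 0]],
  [[0.05, 21.2, -7], [0, 0, 0]],
  [[0.05, 21.2, -7], [0, 0, 0]],
])

```text
time_s: 5.62
position: [0.5401, 0.0477, 0.0809]
eef_rot: [-0.001, 1.0, 0.002, -0.001]
ft_force: [-1.0, -0.1, -0.8]
gripper_width: 0.0364
grip_force: 30.2
```

```bash
python3 - <<'E'
from h import *
go(.542,.045,.0495,0)
im,p,R=snap("wrist"); cv2.imwrite("pics/w3.png",im); np.savez("w3.npz",p=p,R=R)
E
```

```text
at [0.5401 0.0477 0.0809] yaw 0.2 shift [0.19 0.27 3.14] turn [-0.1  0.2  0.2] rows 0.5
```

View pics/w3.png

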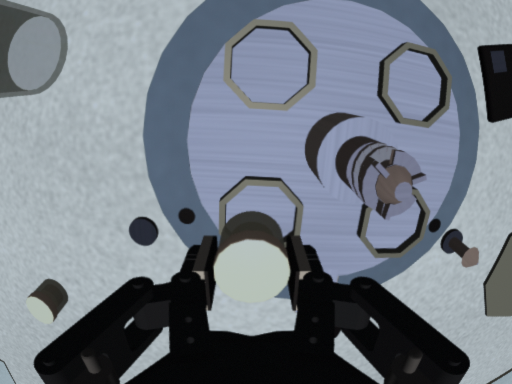

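Pot1 is held with its lid at (252,268), and cup1's rim spans columns 218 to 303 with its top at row 176. Cup0 is at (271,64), cup3 at (414,84), and the screw's flat end is at about (391,185).

```bash
python3 - <<'E'
from h import *
d=np.load("w3.npz");p,R=d["p"],d["R"]
f=lambda u,z:onz("wrist",u,z,p,R).round(4)
print("lid",f((252,268),.104)); print("cup0 rim",f((271,64),.044),"cup3",f((414,84),.044))
print("cup1 L,R,top",f((218,210),.044),f((303,215),.044),f((262,177),.044)); print("screw",f((391,182),.118)); 
for n,X in dict(cup1=(.542,.045,.036),cup0=(.641,.040,.044),axis=(.589,-.007,.12)).items(): print(n,proj("wrist",X,p,R))
E
```

```text
lid [0.5447 0.0481 0.104 ]
cup0 rim [0.6415 0.0374 0.044 ] cup3 [ 0.6368 -0.0567  0.044 ]
cup1 L,R,top [0.5499 0.0703 0.044 ] [0.5465 0.0146 0.044 ] [0.5722 0.042  0.044 ]
screw [ 0.5916 -0.0066  0.118 ]
cup1 (np.float64(256.5800827786081), np.float64(216.56819841198237))
cup0 (np.float64(266.63574158782694), np.float64(64.74722021527727))
axis (np.float64(393.01292805435406), np.float64(189.71865576296366))
```

Request:
step_arm([
  [[0.1, 0.4, 0.5], [0, 0, 0]],
  [[0.1, 0.45, 1.5], [0, 0, 0]],
  [[0.1, 0.45, 2.5], [0, 0, 0]],
  [[0.1, 0.45, 3.1], [0, 0, 0]],
  [[0.1, 0.45, 3.1], [0, 0, 0]],
  [[0.1, 0.45, 3.1], [0, 0, 0]],
])

```text
time_s: 6.42
position: [0.5427, 0.0409, 0.0515]
eef_rot: [-0.0, 1.0, 0.0, 0.0]
ft_force: [-0.4, 0.4, 0.2]
gripper_width: 0.0372
grip_force: 30.2
```

```bash
python3 - <<'E'
from h import *
go(.542,.045,.0495,0); print(ctrl.get_obs()["ft_force"])
E
```

```text
at [0.5427 0.0409 0.0515] yaw 0.0 shift [-0.07 -0.41  0.2 ] turn [-0. -0.  0.] rows 0.1
[-0.40868635  0.41181395  0.20108804]
```

Request:
step_arm([
  [[0, -0.15, 0.15], [0, 0, 0]],
  [[0, -0.15, 0.25], [0, 0, 0]],
  [[0, -0.15, 0.25], [0, 0, 0]],
])

```text
time_s: 6.8
position: [0.5426, 0.0424, 0.0489]
eef_rot: [-0.0, 1.0, 0.0, 0.0]
ft_force: [-0.8, 0.5, 1.0]
gripper_width: 0.0371
grip_force: 30.3
```

Request:
step_arm([
  [[0, 0, 0], [0, 0, 0]],
  [[0, 0, 0], [0, 0, 0]],
  [[0, 0, 0], [0, 0, 0]],
  [[0, 0, -2], [0, 0, 0]],
  [[0, 0, -6], [0, 0, 0]],
  [[0, 0, -10], [0, 0, 0]],
  [[0, 0, -10], [0, 0, 0]],
  [[0, 0, -10], [0, 0, 0]],
], grip=0.5)

```text
time_s: 7.8
position: [0.542, 0.042, 0.1483]
eef_rot: [0.0, 1.0, 0.0, -0.0]
ft_force: [0.1, 0.3, -0.5]
gripper_width: 0.0641
grip_force: 0.0
```

```bash
python3 - <<'E'
from h import *
go(.4264,.2717,.15,0); print(ctrl.get_obs()["ft_force"])
im,p,R=snap("wrist"); cv2.imwrite("pics/w4.png",im); np.savez("w4.npz",p=p,R=R)
print(proj("wrist",(.4264,.2717,.036),p,R))
print(proj("wrist",(.5435,.044,.072),p,R))
E
```

```text
at [0.542  0.042  0.1483] yaw 0.0 shift [-11.56 -22.97  -0.17] turn [0. 0. 0.] rows 4.1
[ 0.09086517  0.31493819 -0.4983007 ]
(np.float64(64.21437887118398), np.float64(279.1579518700826))
(np.float64(249.8598092610737), np.float64(201.22796062813043))
```

View pics/w4.png

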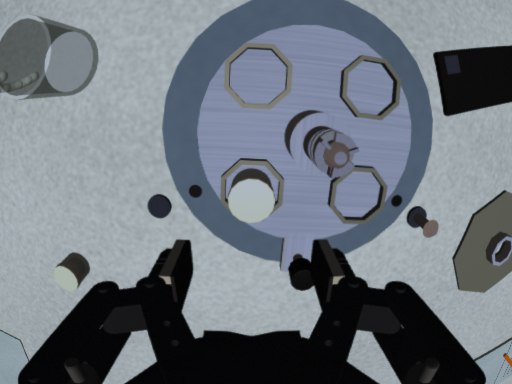

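Pot1 sits in cup1, with its lid at (251,199) where (250,201) was expected. Pot2 is at (70,276), so I'll fetch it next.

Request:
step_arm([
  [[-2, -4, 0], [0, 0, 0]],
  [[-5, -10, 0], [0, 0, 0]],
  [[-8, -16, 0], [0, 0, 0]],
  [[-10.7, -21.5, 1], [0, 0, 0]],
  [[-11.5, -23, 4], [0, 0, 0]],
  [[-11.5, -23, 8], [0, 0, 0]],
  [[-11.5, -23, 11.5], [0, 0, 0]],
  [[-11.5, -23, 13.2], [0, 0, 0]],
  [[-11.5, -23, 13.4], [0, 0, 0]],
  [[-11.5, -23, 13.4], [0, 0, 0]],
], grip=1)

```text
time_s: 9.1
position: [0.4281, 0.2727, 0.0155]
eef_rot: [-0.0, 1.0, -0.0, 0.001]
ft_force: [-0.7, -0.6, 0.2]
gripper_width: 0.0853
grip_force: 0.0
```

Request:
step_arm([
  [[0, 0, 0], [0, 0, 0]],
  [[0, 0, 0], [0, 0, 0]],
  [[0, 0, 0], [0, 0, 0]],
  [[0, 0, 0], [0, 0, 0]],
  [[0, 0, 0], [0, 0, 0]],
  [[0, 0, 0], [0, 0, 0]],
], grip=-1, squeeze=30)

```text
time_s: 9.85
position: [0.428, 0.2725, 0.0156]
eef_rot: [-0.0, 1.0, 0.0, 0.001]
ft_force: [-1.6, -0.4, 6.2]
gripper_width: 0.037
grip_force: 30.2
```

```bash
python3 - <<'E'
from h import *
go(.642,.038,.085,0)
E
```

```text
at [0.428  0.2725 0.0156] yaw 0.0 shift [21.41 23.45 -6.92] turn [-0.  -0.1  0. ] rows 5.2
```

Request:
step_arm([
  [[0, 0, -2], [0, 0, 0]],
  [[0, 0, -6], [0, 0, 0]],
  [[2, 2.2, -9.5], [0, 0, 0]],
  [[5, 5.5, -10], [0, 0, 0]],
  [[9, 10, -10], [0, 0, 0]],
  [[13, 14.2, -10], [0, 0, 0]],
  [[17, 18.6, -10], [0, 0, 0]],
  [[20, 22, -10], [0, 0, 0]],
  [[21.4, 23.4, -9], [0, 0, 0]],
  [[21.4, 23.4, -7], [0, 0, 0]],
  [[21.4, 23.4, -6.5], [0, 0, 0]],
  [[21.4, 23.4, -6.5], [0, 0, 0]],
])

```text
time_s: 11.35
position: [0.6402, 0.0401, 0.0791]
eef_rot: [-0.0, 1.0, 0.001, -0.001]
ft_force: [-0.1, -0.3, -0.6]
gripper_width: 0.0369
grip_force: 30.2
```

```bash
python3 - <<'E'
from h import *
go(.6415,.0395,.0525,0)
E
```

```text
at [0.6402 0.0401 0.0791] yaw 0.2 shift [0.13 0.06 2.66] turn [-0.1  0.1  0.2] rows 0.4
```

Request:
step_arm([
  [[0.15, 0.1, 0.8], [0, 0, 0]],
  [[0.15, 0.1, 1.8], [0, 0, 0]],
  [[0.15, 0.1, 2.5], [0, 0, 0]],
  [[0.15, 0.1, 2.7], [0, 0, 0]],
  [[0.15, 0.1, 2.7], [0, 0, 0]],
])

```text
time_s: 11.98
position: [0.6429, 0.0373, 0.0526]
eef_rot: [-0.0, 1.0, 0.0, -0.0]
ft_force: [-0.3, 0.6, -0.9]
gripper_width: 0.0372
grip_force: 30.2
```

Request:
step_arm([
  [[0, 0, 0.1], [0, 0, 0]],
  [[0, 0, 0.1], [0, 0, 0]],
  [[0, 0, 0.1], [0, 0, 0]],
  [[0, 0, -2], [0, 0, 0]],
  [[0, 0, -6], [0, 0, 0]],
  [[-2, 0, -10], [0, 0, 0]],
  [[-6, 0, -12], [0, 0, 0]],
  [[-8, 0, -12], [0, 0, 0]],
  [[-8, 0, -12], [0, 0, 0]],
], grip=0.5)

```text
time_s: 13.1
position: [0.5621, 0.0373, 0.1736]
eef_rot: [0.0, 1.0, 0.0, 0.0]
ft_force: [1.2, -0.2, 0.7]
gripper_width: 0.0642
grip_force: 0.0
```

```bash
python3 - <<'E'
from h import *
im,p,R=snap("wrist"); cv2.imwrite("pics/w5.png",im); np.savez("w5.npz",p=p,R=R)
print(p,proj("wrist",(.6415,.039,.072),p,R),proj("wrist",(.543,.044,.072),p,R))
im2,_,_=snap("side"); cv2.imwrite("pics/s5.png",np.hstack([im[0:300,100:512],cv2.resize(im2[140:370,140:400],(388,300))]))
go(.4455,-.317,.2,-13.5)
E
```

```text
[0.56210747 0.03733706 0.17357856] (np.float64(250.40220191284354), np.float64(99.50549564376497)) (np.float64(244.6716519075337), np.float64(213.43043503161567))
at [0.5636 0.037  0.1729] yaw -0.0 shift [-11.79  35.4   -2.71] turn [ 0.  -0.1 13.5] rows 6.0
```

View pics/s5.png

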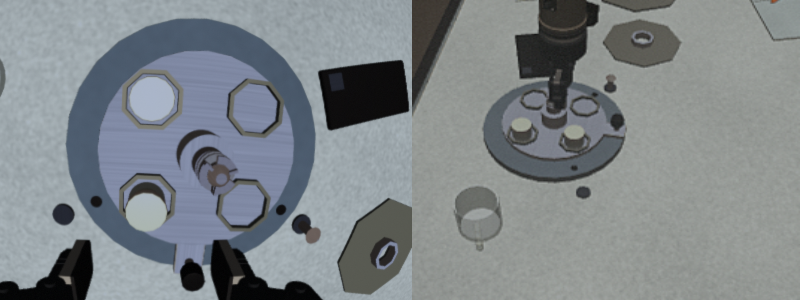

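Both pots are seated: cup0's lid is at (153,99) and cup1's at (147,211) in the crop. Next is the plate, with a refining look above it.

Request:
step_arm([
  [[-1.5, 4, -1], [0, 0, 2]],
  [[-11.8, 35.4, -2.7], [0, 0, 13.5]],
  [[-11.8, 35.4, -2.7], [0, 0, 13.5]],
  [[-11.8, 35.4, -2.7], [0, 0, 13.5]],
  [[-11.8, 35.4, -2.7], [0, 0, 13.5]],
  [[-11.8, 35.4, -2.7], [0, 0, 13.5]],
  [[-11.8, 35.4, -2.7], [0, 0, 13.5]],
  [[-11.8, 35.4, -2.7], [0, 0, 13.5]],
  [[-11.8, 35.4, -2.7], [0, 0, 13.5]],
  [[-11.8, 35.4, -2.7], [0, 0, 13.5]],
], grip=1)

```text
time_s: 14.45
position: [0.4464, -0.3142, 0.1997]
eef_rot: [-0.001, 0.993, -0.115, 0.0]
ft_force: [0.4, -0.1, -0.4]
gripper_width: 0.0854
grip_force: 0.0
```

```bash
python3 - <<'E'
from h import *
w,p,R=snap("wrist"); cv2.imwrite("pics/w6.png",w); np.savez("w6.npz",p=p,R=R)
i=cv2.GaussianBlur(w,(3,3),0).astype(int)
m=(i[...,2]-i[...,0]>2)&(i[...,1]>60); s=proj("wrist",(.4455,-.317,.005),p,R)
m=cv2.morphologyEx(m.astype(np.uint8),cv2.MORPH_OPEN,np.ones((5,5)))
b,ce,st=blob(m,s); A=cv2.approxPolyDP(outline(b).astype(np.float32),4,True)[:,0]; W=np.array([onz("wrist",q,.005,p,R) for q in A]); print("plate",s,ce,st,center(W)); print((W[:,:2]*1000).round(),A)
c=W[:,:2].mean(0); print(c,np.degrees(np.arctan2(W[:,1]-c[1],W[:,0]-c[0])).round(1))
# collar: bluish bright ring
m=(i[...,0]-i[...,2]>22)&(i[...,0]>120); b,ce,st=blob(cv2.morphologyEx(m.astype(np.uint8),cv2.MORPH_OPEN,np.ones((3,3))),proj("wrist",(.4455,-.317,.021),p,R)); W=np.array([onz("wrist",q,.021,p,R) for q in outline(b)]); print("collar",ce,st,center(W))
go(.4455,-.317,.008,-13.5)
E
```

```text
plate (np.float64(255.09465425393168), np.float64(167.46639712696066)) [255.12553808 163.27212961] [  188    99   136   131 12777] (array([ 445.1, -317. ]), array([156.7, 156.2,  76. ]), array([ 445.2, -317.1]), 84.8)
[[ 529. -304.]
 [ 513. -368.]
 [ 458. -401.]
 [ 395. -385.]
 [ 361. -330.]
 [ 378. -267.]
 [ 433. -233.]
 [ 495. -249.]] [[227. 100.]
 [286. 101.]
 [323. 142.]
 [319. 195.]
 [280. 229.]
 [228. 228.]
 [190. 193.]
 [188. 140.]]
[ 0.44519251 -0.31711408] [   8.9  -37.   -81.4 -126.5 -171.4  143.2   98.4   53.5]
collar [255.47933884 169.99793388] [236 152  40  39 484] (array([ 444.9, -317.2]), array([43.8, 43.7, 76.9]), array([ 445.1, -317.2]), 23.7)
at [ 0.4462 -0.3146  0.1998] yaw -13.3 shift [-1.000e-02  2.700e-01  1.918e+01] turn [-0.  -0.   0.2] rows 3.1
```

Request:
step_arm([
  [[0, 0.2, 5], [0, 0, 0]],
  [[0, 0.25, 11], [0, 0, 0]],
  [[0, 0.25, 15.5], [0, 0, 0]],
  [[0, 0.25, 18], [0, 0, 0]],
  [[0, 0.25, 18.9], [0, 0, 0]],
  [[0, 0.25, 18.9], [0, 0, 0]],
  [[0, 0.25, 18.9], [0, 0, 0]],
])

```text
time_s: 15.38
position: [0.4458, -0.3198, 0.0123]
eef_rot: [0.001, 0.993, -0.117, 0.001]
ft_force: [0.5, 0.0, 0.0]
gripper_width: 0.0857
grip_force: 0.0
```

Request:
step_arm([
  [[0, 0, 0], [0, 0, 0]],
  [[0, 0, 0], [0, 0, 0]],
  [[0, 0, 0], [0, 0, 0]],
  [[0, 0, 0], [0, 0, 0]],
  [[0, 0, 0], [0, 0, 0]],
  [[0, 0, 0], [0, 0, 0]],
], grip=-1, squeeze=60)

```text
time_s: 16.12
position: [0.4451, -0.3197, 0.0119]
eef_rot: [0.001, 0.993, -0.117, 0.001]
ft_force: [-0.8, 0.9, 5.1]
gripper_width: 0.0439
grip_force: 62.0
```

```bash
python3 - <<'E'
from h import *
go(.5895,-.007,.16,0)
E
```

```text
at [ 0.4451 -0.3197  0.0119] yaw -13.5 shift [  6.77 -33.76 -14.83] turn [  0.1  -0.1 -13.5] rows 6.0
```

Request:
step_arm([
  [[0, 0, -1.5], [0, 0, 0]],
  [[0, 0, -5], [0, 0, 0]],
  [[0, 0, -10], [0, 0, 0]],
  [[0.6, -3, -14], [0, 0, 0]],
  [[1.6, -8, -14.8], [0, 0, 0]],
  [[2.6, -13, -14.8], [0, 0, 0]],
  [[3.6, -18, -14.8], [0, 0, 0]],
  [[4.6, -23, -14.8], [0, 0, 0]],
  [[5.6, -28, -14.8], [0, 0, 0]],
  [[6.4, -32, -14.8], [0, 0, 0]],
  [[6.8, -33.7, -14.8], [0, 0, 0]],
  [[6.8, -33.7, -14.8], [0, 0, 0]],
])

```text
time_s: 17.62
position: [0.5888, -0.0069, 0.1586]
eef_rot: [0.0, 0.993, -0.116, -0.001]
ft_force: [-0.2, -0.5, -3.4]
gripper_width: 0.0437
grip_force: 61.9
```

Request:
step_arm([
  [[0, 0, 0], [0, 0, 0]],
  [[0, 0, 0], [0, 0, 0]],
])

```text
time_s: 17.88
position: [0.5886, -0.0103, 0.1587]
eef_rot: [0.001, 0.993, -0.119, -0.0]
ft_force: [0.1, -0.2, -3.1]
gripper_width: 0.0439
grip_force: 61.9
```

```bash
python3 - <<'E'
from h import *
w,p,R=snap("wrist"); cv2.imwrite("pics/w7.png",w); np.savez("w7.npz",p=p,R=R)
go(.5895,-.007,.16,-13.5); print(ctrl.get_obs()["ft_force"],ctrl.get_obs()["gripper_width"],proj("wrist",(.59,-.007,.12),p,R),proj("wrist",p-[0,0,-.01],p,R))
E
```

```text
at [ 0.5887 -0.0097  0.1588] yaw -13.7 shift [ 0.01 -0.28 -0.12] turn [ 0.1  0.  -0.2] rows 0.0
[-0.10687824 -0.27687089 -2.89865277] 0.04396148691215361 (np.float64(247.58279199114952), np.float64(221.84692887981146)) (np.float64(253.45581619137238), np.float64(261.1260874776734))
```

View pics/w7.png

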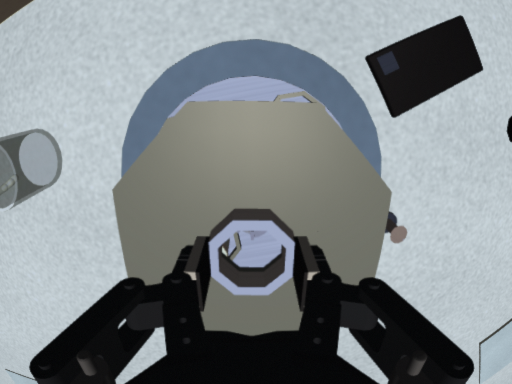

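The plate is held level with its collar centred in the fingers at (253,257), and it sits over the base. I'll nudge +y and lower it over the screw.

Request:
step_arm([
  [[0, -0.25, 0], [0, 0, 0]],
  [[0, -0.25, 0.8], [0, 0, 0]],
  [[0, -0.25, 1.6], [0, 0, 0]],
  [[0, -0.25, 2.4], [0, 0, 0]],
  [[0, -0.25, 3.2], [0, 0, 0]],
  [[0, -0.25, 4], [0, 0, 0]],
  [[0, -0.25, 4], [0, 0, 0]],
])

```text
time_s: 18.8
position: [0.5895, -0.0065, 0.1182]
eef_rot: [0.001, 0.993, -0.118, -0.0]
ft_force: [1.0, -2.9, -2.7]
gripper_width: 0.0439
grip_force: 62.2
```

```bash
python3 - <<'E'
from h import *
go(.589,-.007,.0859,-13.5); o=ctrl.get_obs(); print(o["ft_force"],o["wrist_torque"])
E
```

```text
at [ 0.5895 -0.0065  0.1182] yaw -13.5 shift [-0.04  0.05  3.23] turn [ 0.1  0.  -0. ] rows 0.5
[ 1.04972178 -2.86338352 -2.71573113] [-0.65819465 -0.1151472  -0.05394871]
```

Request:
step_arm([
  [[0, 0.1, 0.5], [0, 0, 0]],
  [[0, 0.1, 1.2], [0, 0, 0]],
  [[0, 0.1, 2], [0, 0, 0]],
  [[0, 0.1, 2.6], [0, 0, 0]],
  [[0, 0.1, 3.0], [0, 0, 0]],
  [[0, 0.1, 3.1], [0, 0, 0]],
])

```text
time_s: 19.55
position: [0.5893, -0.0065, 0.0875]
eef_rot: [0.0, 0.993, -0.118, -0.0]
ft_force: [0.3, -3.3, -0.7]
gripper_width: 0.0441
grip_force: 62.4
```

```bash
python3 - <<'E'
from h import *
go(.589,-.007,.0859,-13.5); o=ctrl.get_obs(); print(o["ft_force"],o["wrist_torque"])
E
```

```text
at [ 0.5893 -0.0065  0.0875] yaw -13.5 shift [-0.02  0.05  0.16] turn [ 0.1  0.  -0. ] rows 0.0
[ 0.27651637 -3.33934465 -0.68565756] [-0.94193903  0.11058324  0.03072161]
```

Request:
step_arm([
  [[0, 0.1, 0.1], [0, 0, 0]],
  [[0, 0.1, 0.2], [0, 0, 0]],
  [[0, 0.1, 0.2], [0, 0, 0]],
])

```text
time_s: 19.92
position: [0.5893, -0.0065, 0.0859]
eef_rot: [-0.0, 0.993, -0.117, 0.0]
ft_force: [-1.1, -2.5, -0.3]
gripper_width: 0.0439
grip_force: 62.4
```

Request:
step_arm([
  [[0, 0, 0], [0, 0, 0]],
  [[0, 0, 0], [0, 0, 0]],
  [[0, 0, 0], [0, 0, 0]],
  [[0, 0, 0], [0, 0, 0]],
  [[0, 0, -2], [0, 0, 0]],
  [[0, 0, -6], [0, 0, 0]],
  [[-2, 0, -11], [0, 0, 0]],
  [[-6, 0, -14], [0, 0, 0]],
  [[-8, 0, -14], [0, 0, 0]],
  [[-8, 0, -14], [0, 0, 0]],
], grip=1)

```text
time_s: 21.18
position: [0.5107, 0.0124, 0.2266]
eef_rot: [0.0, 0.993, -0.117, 0.001]
ft_force: [-0.8, 0.1, -0.7]
gripper_width: 0.0852
grip_force: 0.0
```

```bash
python3 - <<'E'
from h import *
w,p,R=snap("wrist"); np.savez("w8.npz",p=p,R=R)
im2,_,_=snap("side"); cv2.imwrite("pics/w8.png",w); cv2.imwrite("pics/s8.png",np.hstack([w[0:300,100:512],cv2.resize(im2[140:370,140:400],(388,300))]))
i=cv2.GaussianBlur(w,(3,3),0).astype(int); m=(i[...,2]-i[...,0]>2)&(i[...,1]>60); m=cv2.morphologyEx(m.astype(np.uint8),cv2.MORPH_OPEN,np.ones((5,5)))
s=proj("wrist",(.59,-.007,.079),p,R); b,ce,st=blob(m,s); W=np.array([onz("wrist",q,.079,p,R) for q in outline(b)]); print(s,ce,st,center(W))
d=np.load("w1.npz"); f=lambda u,z:onz("wrist",u,z,d["p"],d["R"])
q=lambda x,y:(170+x/4,15+y/4)
a,b=f(q(548,58),.062),f(q(488,217),.062); print(a,b,(a+b)/2,np.degrees(np.arctan2(*(a-b)[1::-1])),np.linalg.norm(a-b))
go(.5,-.33,.24,0)
E
```

```text
(np.float64(253.09879222535935), np.float64(96.63473347165538)) [251.90814854  97.91188886] [  172    20   161   157 18715] (array([589.2,  -5.6]), array([157.3, 156.1,  76.6]), array([587.9,  -6. ]), 85.9)
[ 0.59535777 -0.38961564  0.062     ] [ 0.55026549 -0.37347888  0.062     ] [ 0.57281163 -0.38154726  0.062     ] -19.69028898254817 0.047892675052605714
at [0.5119 0.0114 0.2256] yaw -13.5 shift [ 6.82 33.47 -1.43] turn [  0.   -0.  -13.5] rows 5.5
```

View pics/s8.png

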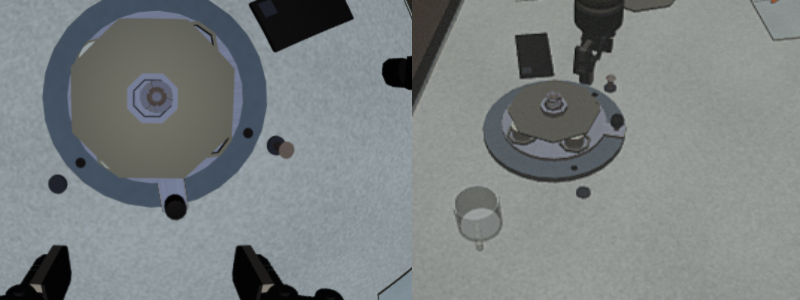

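The plate is seated on the shoulder with the screw through its bore, and its size at z=0.079 matches. Next is the nut.

```bash
python3 - <<'E'
from h import *
go(.573,-.3815,.22,-19.7); print(ctrl.get_obs()["q"].round(2))
E
```

```text
at [0.5119 0.0114 0.2256] yaw -13.5 shift [15.12 36.77  0.58] turn [ 0.  -0.   6.2] rows 6.4
[ 0.28  0.26 -0.42  1.61  0.11  1.29 -1.96]
```

Request:
step_arm([
  [[2, 4.5, 0], [0, 0, 1]],
  [[15.1, 36.8, 0.6], [0, 0, 6.2]],
  [[15.1, 36.8, 0.6], [0, 0, 6.2]],
  [[15.1, 36.8, 0.6], [0, 0, 6.2]],
  [[15.1, 36.8, 0.6], [0, 0, 6.2]],
  [[15.1, 36.8, 0.6], [0, 0, 6.2]],
  [[15.1, 36.8, 0.6], [0, 0, 6.2]],
  [[15.1, 36.8, 0.6], [0, 0, 6.2]],
  [[15.1, 36.8, 0.6], [0, 0, 6.2]],
  [[15.1, 36.8, 0.6], [0, 0, 6.2]],
])

```text
time_s: 22.52
position: [0.5734, -0.3792, 0.2198]
eef_rot: [-0.001, 0.986, -0.17, 0.0]
ft_force: [-0.2, 0.3, -0.1]
gripper_width: 0.0858
grip_force: 0.0
```

```bash
python3 - <<'E'
from h import *
w,p,R=snap("wrist"); cv2.imwrite("pics/w9.png",w); np.savez("w9.npz",p=p,R=R)
go(.573,-.3815,.042,-19.7); u=proj("wrist",(.573,-.3815,.062),p,R); print(u,ctrl.get_obs()["q"].round(2))
x,y=int(u[0]),int(u[1]); c=w[max(y-60,0):y+60,x-80:x+80]; c=cv2.convertScaleAbs(c,alpha=3); cv2.imwrite("pics/c9.png",cv2.resize(c,None,fx=5,fy=5,interpolation=cv2.INTER_CUBIC)); print(x-80,max(y-60,0))
E
```

```text
at [ 0.5733 -0.3794  0.2201] yaw -19.5 shift [ 0.04  0.22 17.81] turn [-0.  -0.   0.2] rows 2.8
(np.float64(254.9250476012738), np.float64(175.0259391611707)) [ 0.68  0.62 -0.23  1.07  0.13  1.46 -1.43]
174 115
```

View pics/c9.png

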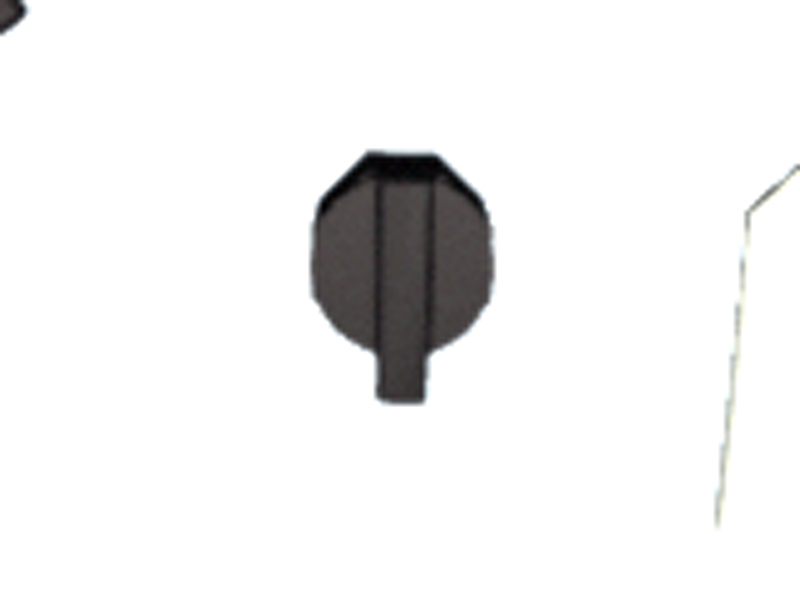

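The wing's top runs from (406,182) to (401,402) in the crop and is aligned with the tool to about 1°. I'll descend and grip.

Request:
step_arm([
  [[0.1, 0.2, 5], [0, 0, 0]],
  [[0.1, 0.2, 11], [0, 0, 0]],
  [[0.1, 0.2, 15], [0, 0, 0]],
  [[0.1, 0.2, 17.5], [0, 0, 0]],
  [[0.1, 0.2, 17.8], [0, 0, 0]],
  [[0.1, 0.2, 17.8], [0, 0, 0]],
])

```text
time_s: 23.32
position: [0.5738, -0.3833, 0.0432]
eef_rot: [0.0, 0.985, -0.171, 0.001]
ft_force: [-0.0, -0.7, 0.8]
gripper_width: 0.0855
grip_force: 0.0
```

Request:
step_arm([
  [[0, 0, 0], [0, 0, 0]],
  [[0, 0, 0], [0, 0, 0]],
  [[0, 0, 0], [0, 0, 0]],
  [[0, 0, 0], [0, 0, 0]],
  [[0, 0, 0], [0, 0, 0]],
  [[0, 0, 0], [0, 0, 0]],
  [[0, 0, 0], [0, 0, 0]],
], grip=-1, squeeze=60)

```text
time_s: 24.2
position: [0.5728, -0.3835, 0.0419]
eef_rot: [0.0, 0.985, -0.171, 0.0]
ft_force: [0.9, 0.2, 0.5]
gripper_width: 0.0106
grip_force: 62.5
```

```bash
python3 - <<'E'
from h import *
o=ctrl.get_obs(); print(o["ft_force"],o["wrist_torque"]); go(.5885,-.0075,.19,40); print(pose()[0][2])
E
```

```text
[0.87650596 0.2412409  0.54688835] [0.06089976 0.01598071 0.01285945]
at [ 0.5728 -0.3835  0.0419] yaw -19.7 shift [-11.19 -35.93 -14.81] turn [  0.   -0.  -59.7] rows 6.5
0.04192346569600116
```

Request:
step_arm([
  [[0, 0, -2], [0, 0, 0]],
  [[0, 0, -6], [0, 0, 0]],
  [[0, 0, -11], [0, 0, -5]],
  [[-1, -3, -14.8], [0, 0, -14]],
  [[-2.5, -8, -14.8], [0, 0, -23]],
  [[-4, -13, -14.8], [0, 0, -32]],
  [[-5.6, -18, -14.8], [0, 0, -41]],
  [[-7.2, -23, -14.8], [0, 0, -50]],
  [[-8.7, -28, -14.8], [0, 0, -58]],
  [[-10, -32.5, -14.8], [0, 0, -60]],
  [[-11.2, -35.9, -14.8], [0, 0, -60]],
  [[-11.2, -35.9, -14.8], [0, 0, -60]],
])

```text
time_s: 25.7
position: [0.5882, -0.0022, 0.1915]
eef_rot: [-0.001, 0.937, 0.348, 0.001]
ft_force: [-0.1, -0.4, -0.5]
gripper_width: 0.0107
grip_force: 62.1
```

Request:
step_arm([
  [[0, 0, 0], [0, 0, 0]],
  [[0, 0, 0], [0, 0, 0]],
])

```text
time_s: 25.95
position: [0.5884, -0.0101, 0.19]
eef_rot: [0.001, 0.939, 0.343, -0.0]
ft_force: [-0.3, -0.9, -1.2]
gripper_width: 0.0111
grip_force: 62.1
```

```bash
python3 - <<'E'
from h import *
o=ctrl.get_obs(); print(o["ft_force"],o["wrist_torque"],o["gripper_width"],o["q"].round(2)); go(.589,-.007,.175,40)
w,p,R=snap("wrist"); cv2.imwrite("pics/w10.png",w);np.savez("w10.npz",p=p,R=R); print(proj("wrist",(.589,-.007,.12),p,R),proj("wrist",p-[0,0,.02],p,R))
# plate centre again
i=cv2.GaussianBlur(w,(3,3),0).astype(int); m=(i[...,2]-i[...,0]>2)&(i[...,1]>60); m=cv2.morphologyEx(m.astype(np.uint8),cv2.MORPH_OPEN,np.ones((5,5)))
b,ce,st=blob(m,proj("wrist",(.59,-.007,.079),p,R)); W=np.array([onz("wrist",q,.079,p,R) for q in outline(b)]); print(ce,st,center(W))
E
```

```text
[-0.2845625  -0.86552446 -1.23818902] [ 0.00383573  0.0062898  -0.03585057] 0.01113448370658454 [ 0.36  0.47 -0.54  1.45  0.25  1.29 -1.08]
at [ 0.5884 -0.0101  0.19  ] yaw 40.1 shift [ 0.25 -0.21  1.5 ] turn [0.1 0.  0.1] rows 0.2
(np.float64(248.31655065032245), np.float64(203.31307467526895)) (np.float64(250.94412479594868), np.float64(235.9653553536814))
[247.41052214 164.76730094] [  159    91   186   166 17658] (array([590.8,  -5.7]), array([157.5, 160.7,  76.2]), array([590.7,  -7. ]), 87.0)
```

View pics/w10.png

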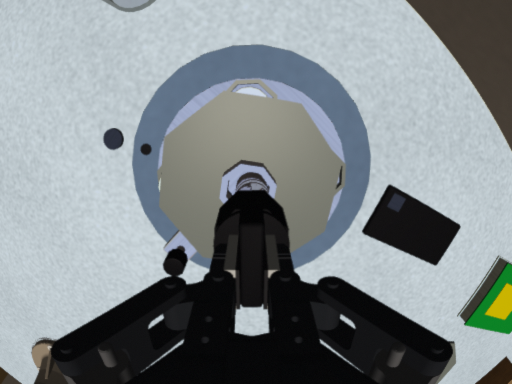

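The nut is held upright above the screw (visible at (250,185)), and the plate is still seated. I'll lower it gently.

Request:
step_arm([
  [[0.25, -0.2, 0.3], [0, 0, 0]],
  [[0.25, -0.2, 1.0], [0, 0, 0]],
  [[0.25, -0.2, 1.8], [0, 0, 0]],
  [[0.25, -0.2, 2.4], [0, 0, 0]],
  [[0.25, -0.2, 2.4], [0, 0, 0]],
  [[0.25, -0.2, 2.4], [0, 0, 0]],
])

```text
time_s: 26.75
position: [0.589, -0.0046, 0.1659]
eef_rot: [0.0, 0.939, 0.345, 0.0]
ft_force: [-0.8, 0.2, -0.2]
gripper_width: 0.0102
grip_force: 62.1
```

```bash
python3 - <<'E'
from h import *
o=ctrl.get_obs(); print(o["ft_force"],o["wrist_torque"]); go(.589,-.007,.156,40)
E
```

```text
[-0.75066904  0.16994983 -0.24543023] [ 0.01917249 -0.01925973  0.00012949]
at [ 0.589  -0.0046  0.1659] yaw 40.3 shift [-0.16  0.19  0.99] turn [ 0.  -0.   0.3] rows 0.2
```

Request:
step_arm([
  [[-0.1, 0.15, 0.3], [0, 0, 0]],
  [[-0.1, 0.15, 0.6], [0, 0, 0]],
  [[-0.1, 0.15, 0.9], [0, 0, 0]],
  [[-0.1, 0.15, 1.1], [0, 0, 0]],
  [[-0.1, 0.15, 1.1], [0, 0, 0]],
])

```text
time_s: 27.38
position: [0.5896, -0.0065, 0.1586]
eef_rot: [0.001, 0.939, 0.344, 0.001]
ft_force: [-4.3, -0.8, 14.8]
gripper_width: 0.0107
grip_force: 64.4
```

```bash
python3 - <<'E'
from h import *
o=ctrl.get_obs(); print(o["ft_force"],o["wrist_torque"]); go(.589,-.007,.156,40)
E
```

```text
[-4.26249156 -0.83188546 14.81364968] [-0.40249918  1.31680676 -0.0811303 ]
at [ 0.5896 -0.0065  0.1586] yaw 40.3 shift [-0.07 -0.    0.26] turn [ 0.2 -0.1  0.3] rows 0.0
```

Request:
step_arm([
  [[0, 0, 0], [0, 0, -8]],
  [[0, 0, 0], [0, 0, -16]],
  [[0, 0, 0], [0, 0, -24]],
  [[0, 0, 0], [0, 0, -32]],
  [[0, 0, 0], [0, 0, -32]],
])

```text
time_s: 28.0
position: [0.5913, -0.0066, 0.1575]
eef_rot: [0.002, 0.807, 0.59, 0.002]
ft_force: [0.9, -0.4, 5.8]
gripper_width: 0.0107
grip_force: 63.2
```

```bash
python3 - <<'E'
from h import *
o=ctrl.get_obs(); print(o["ft_force"],o["wrist_torque"]); go(.589,-.007,.156,40)
E
```

```text
[ 0.88213895 -0.38033021  5.77438395] [-0.37438439  0.03264931  0.03187839]
at [ 0.5913 -0.0066  0.1575] yaw 72.3 shift [-0.11 -0.2   0.15] turn [ 0.3 -0.2 32.3] rows 3.0
```

Request:
step_arm([
  [[0, -0.1, 0.1], [0, 0, -8]],
  [[0, -0.1, 0.1], [0, 0, -16]],
  [[0, -0.1, 0.1], [0, 0, -24]],
  [[0, -0.1, 0.1], [0, 0, -32]],
  [[0, -0.1, 0.1], [0, 0, -32]],
])

```text
time_s: 28.62
position: [0.5887, -0.0071, 0.1553]
eef_rot: [0.001, 0.614, 0.79, -0.0]
ft_force: [-1.2, -1.7, 5.3]
gripper_width: 0.0106
grip_force: 63.1
```

```bash
python3 - <<'E'
from h import *
o=ctrl.get_obs(); print(o["ft_force"],o["wrist_torque"]); go(.589,-.007,.156,40)
E
```

```text
[-1.21382433 -1.74053434  5.28721692] [-0.41772434  0.40408414  0.01958545]
at [ 0.5887 -0.0071  0.1553] yaw 104.3 shift [ 0.    0.04 -0.07] turn [ 0.1  0.1 64.3] rows 6.0
```

Request:
step_arm([
  [[0, 0, 0.1], [0, 0, -8]],
  [[0, 0, 0.1], [0, 0, -16]],
  [[0, 0, 0.1], [0, 0, -24]],
  [[0, 0, 0.1], [0, 0, -28]],
  [[0, 0, 0.1], [0, 0, -28]],
])

```text
time_s: 29.25
position: [0.589, -0.0067, 0.1545]
eef_rot: [0.001, 0.404, 0.915, -0.0]
ft_force: [-1.7, -1.1, 7.3]
gripper_width: 0.0106
grip_force: 63.2
```

```bash
python3 - <<'E'
from h import *
o=ctrl.get_obs(); print(o["ft_force"],o["wrist_torque"]); go(.589,-.007,.156,40)
E
```

```text
[-1.6769393  -1.07612629  7.26297182] [-0.2953689   0.31133916  0.03943898]
at [ 0.589  -0.0067  0.1545] yaw 132.3 shift [-0.03 -0.02 -0.15] turn [ 0.2  0.1 92.3] rows 8.6
```

Request:
step_arm([
  [[0, 0, 0.05], [0, 0, -7]],
  [[0, 0, 0.05], [0, 0, -14]],
  [[0, 0, 0.05], [0, 0, -21]],
  [[0, 0, 0.05], [0, 0, -21]],
])

```text
time_s: 29.75
position: [0.5883, -0.0083, 0.1519]
eef_rot: [0.0, 0.232, 0.973, -0.001]
ft_force: [0.2, -2.6, -0.4]
gripper_width: 0.0105
grip_force: 62.1
```

```bash
python3 - <<'E'
from h import *
o=ctrl.get_obs(); print(o["ft_force"],o["wrist_torque"]); go(.589,-.007,.156,40)
E
```

```text
[ 0.17861727 -2.59364901 -0.37258832] [-0.81317073 -0.133451   -0.02980562]
at [ 0.5883 -0.0083  0.1519] yaw 153.1 shift [-0.    0.15 -0.41] turn [ -0.    0.2 113.1] rows 10.6
```

The force vanished and the nut went 3 mm lower, so it has dropped into a start. I'll push it down to the full drop.

Request:
step_arm([
  [[0, 0.05, 0.2], [0, 0, 0]],
  [[0, 0.05, 0.4], [0, 0, 0]],
  [[0, 0.05, 0.5], [0, 0, 0]],
  [[0, 0.05, 0.5], [0, 0, 0]],
])

```text
time_s: 30.25
position: [0.5885, -0.0073, 0.1485]
eef_rot: [0.001, 0.232, 0.973, -0.001]
ft_force: [-2.9, -4.9, 7.1]
gripper_width: 0.0103
grip_force: 63.4
```

```bash
python3 - <<'E'
from h import *
o=ctrl.get_obs(); print(o["ft_force"],o["wrist_torque"]); go(.589,-.007,.148,-20)
E
```

```text
[-2.859075   -4.85840202  7.05342834] [-1.31848287  0.49978395 -0.05931609]
at [ 0.5885 -0.0073  0.1485] yaw 153.2 shift [-0.03  0.04  0.05] turn [  0.2   0.2 173.2] rows 16.2
```

Request:
step_arm([
  [[0, 0, 0], [0, 0, 9]],
  [[0, 0, 0.06], [0, 0, 18]],
  [[0, 0, 0.13], [0, 0, 27]],
  [[0, 0, 0.2], [0, 0, 36]],
  [[0, 0, 0.27], [0, 0, 45]],
  [[0, 0, 0.34], [0, 0, 54]],
  [[0, 0, 0.34], [0, 0, 54]],
])

```text
time_s: 31.12
position: [0.5893, -0.0073, 0.1448]
eef_rot: [0.002, 0.648, 0.762, -0.0]
ft_force: [-0.0, -5.6, 3.7]
gripper_width: 0.0107
grip_force: 62.9
```

```bash
python3 - <<'E'
from h import *
o=ctrl.get_obs(); print(o["ft_force"],o["wrist_torque"]); go(.589,-.007,.137,-20)
E
```

```text
[-0.03152269 -5.6111571   3.72161447] [-1.45075173 -0.03432135 -0.07150809]
at [ 0.5893 -0.0073  0.1448] yaw 99.3 shift [ 0.04 -0.03  0.78] turn [  0.3  -0.  119.3] rows 11.1
```

Request:
step_arm([
  [[-0.1, 0, 0.05], [0, 0, 9]],
  [[-0.1, 0, 0.12], [0, 0, 18]],
  [[-0.1, 0, 0.19], [0, 0, 27]],
  [[-0.1, 0, 0.26], [0, 0, 36]],
  [[-0.1, 0, 0.33], [0, 0, 45]],
  [[-0.1, 0, 0.4], [0, 0, 54]],
  [[-0.1, 0, 0.46], [0, 0, 63]],
  [[-0.1, 0, 0.53], [0, 0, 72]],
  [[-0.1, 0, 0.6], [0, 0, 81]],
  [[-0.1, 0, 0.66], [0, 0, 90]],
  [[-0.1, 0, 0.66], [0, 0, 90]],
])

```text
time_s: 32.5
position: [0.5894, -0.0077, 0.138]
eef_rot: [0.001, 0.997, 0.082, 0.001]
ft_force: [0.2, -5.6, 4.8]
gripper_width: 0.0105
grip_force: 62.9
```

```bash
python3 - <<'E'
from h import *
o=ctrl.get_obs(); print(o["ft_force"],o["wrist_torque"],o["q"][6]); go(.589,-.007,.137,-20)
E
```

```text
[ 0.19311891 -5.61675665  4.7790011 ] [-1.36005856 -0.13797948 -0.02948263] -1.5851908905570724
at [ 0.5894 -0.0077  0.138 ] yaw 9.4 shift [-0.03 -0.08  0.1 ] turn [ 0.1 -0.2 29.4] rows 2.7
```

Request:
step_arm([
  [[0, 0, 0.06], [0, 0, 7]],
  [[0, 0, 0.12], [0, 0, 14]],
  [[0, 0, 0.17], [0, 0, 20]],
  [[0, 0, 0.2], [0, 0, 25]],
  [[0, 0, 0.2], [0, 0, 25]],
])

```text
time_s: 33.12
position: [0.5898, -0.008, 0.1367]
eef_rot: [0.001, 0.991, -0.135, 0.002]
ft_force: [-0.3, -6.0, 7.3]
gripper_width: 0.0103
grip_force: 63.3
```

```bash
python3 - <<'E'
from h import *
o=ctrl.get_obs(); print(o["ft_force"],o["wrist_torque"],o["q"][6]); go(.589,-.007,.137,-20)
E
```

```text
[-0.29969105 -5.96902262  7.34941945] [-1.42062105  0.01229136 -0.07146233] -1.9839751383150677
at [ 0.5898 -0.008   0.1367] yaw -15.6 shift [-0.1  -0.07 -0.03] turn [ 0.  -0.2  4.4] rows 0.4
```

Request:
step_arm([
  [[0, 0, 0.05], [0, 0, 7]],
  [[0, 0, 0.05], [0, 0, 14]],
  [[0, 0, 0.05], [0, 0, 14]],
])

```text
time_s: 33.5
position: [0.5899, -0.0081, 0.1367]
eef_rot: [0.001, 0.967, -0.255, 0.002]
ft_force: [0.0, -5.5, 9.5]
gripper_width: 0.0108
grip_force: 63.6
```

```bash
python3 - <<'E'
from h import *
o=ctrl.get_obs(); print(o["ft_force"],o["wrist_torque"],o["q"][6]); go(.589,-.007,.137,-20)
E
```

```text
[ 0.03681981 -5.49925165  9.50682178] [-1.4593158   0.24417321 -0.0247265 ] -2.2079457131021707
at [ 0.5899 -0.0081  0.1367] yaw -29.6 shift [-0.14 -0.05 -0.03] turn [ 0.  -0.3 -9.6] rows 0.9
```

The nut is seated: z has stopped falling and the force is rising. I'll release, lift and check.

Request:
step_arm([
  [[0, 0, 0], [0, 0, 0]],
  [[0, 0, 0], [0, 0, 0]],
  [[0, 0, 0], [0, 0, 0]],
  [[0, 0, -2], [0, 0, 0]],
  [[0, 0, -6], [0, 0, 0]],
  [[-3, -1, -9], [0, 0, 0]],
  [[-8, -4, -9], [0, 0, 0]],
  [[-12, -7, -9], [0, 0, 0]],
  [[-12, -7, -9], [0, 0, 0]],
  [[-12, -7, -9], [0, 0, 0]],
], grip=1)

```text
time_s: 34.75
position: [0.5189, 0.1134, 0.2245]
eef_rot: [0.0, 0.967, -0.256, -0.0]
ft_force: [-0.6, -1.0, -0.1]
gripper_width: 0.0853
grip_force: 0.0
```

```bash
python3 - <<'E'
from h import *
w,p,R=snap("wrist"); cv2.imwrite("pics/w11.png",w);np.savez("w11.npz",p=p,R=R)
i2,_,_=snap("side")
cv2.imwrite("pics/s11.png",np.hstack([w[0:300,100:512],cv2.resize(i2[140:370,140:400],(388,300))]))
print(p,proj("wrist",(.589,-.007,.157),p,R),proj("wrist",(.4695,-.001,.076),p,R))
go(.4695,-.001,.2,177)
E
```

```text
[0.51885155 0.11344917 0.2244658 ] (np.float64(351.5930093307254), np.float64(46.74083428462035)) (np.float64(369.68675400604695), np.float64(165.9456601060646))
at [0.5194 0.112  0.2244] yaw -29.8 shift [ 1.29 12.28  2.45] turn [ 0.000e+00 -1.000e-01  1.532e+02] rows 14.3
```

View pics/s11.png

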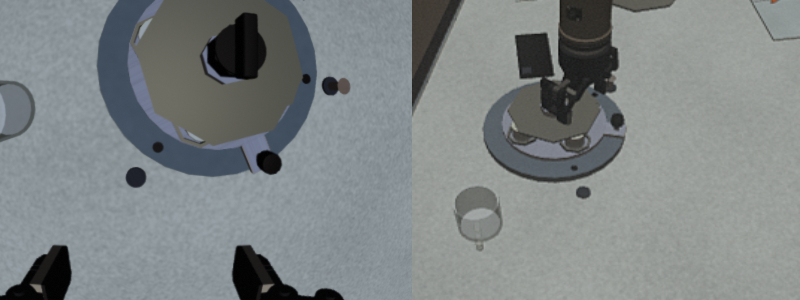

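The nut sits on the collar with its wing up, and the knob is at (368,161) in the full frame. I'll swing the wrist round the long way (within the joint range) to point the camera outward above the knob.

Request:
step_arm([
  [[0.2, 2, 0], [0, 0, -10]],
  [[0.5, 4, 0], [0, 0, -20]],
  [[0.7, 7, 0], [0, 0, -30]],
  [[1, 10, 0], [0, 0, -40]],
  [[1.3, 12.3, 0], [0, 0, -50]],
  [[1.3, 12.3, 0], [0, 0, -60]],
  [[1.3, 12.3, 0], [0, 0, -70]],
  [[1.3, 12.3, 0], [0, 0, -80]],
  [[1.3, 12.3, 0], [0, 0, -90]],
  [[1.3, 12.3, 0], [0, 0, -100]],
  [[1.3, 12.3, 0], [0, 0, -107]],
  [[1.3, 12.3, 0], [0, 0, -107]],
])

```text
time_s: 36.35
position: [0.4695, -0.0011, 0.2246]
eef_rot: [-0.0, 0.782, 0.623, -0.0]
ft_force: [0.1, -0.4, -0.0]
gripper_width: 0.0854
grip_force: 0.0
```

Request:
step_arm([
  [[0, 0, 0], [0, 0, -10]],
  [[0, 0, 0], [0, 0, -20]],
  [[0, 0, 0], [0, 0, -30]],
  [[0, 0, 0], [0, 0, -40]],
  [[0, 0, 0], [0, 0, -50]],
  [[0, 0, 0], [0, 0, -60]],
  [[0, 0, 0], [0, 0, -70]],
  [[0, 0, 0], [0, 0, -80]],
  [[0, 0, 0], [0, 0, -90]],
  [[0, 0, 0], [0, 0, -100]],
  [[0, 0, 0], [0, 0, -100]],
])

```text
time_s: 37.72
position: [0.4694, -0.0005, 0.2246]
eef_rot: [-0.0, 0.026, 1.0, 0.0]
ft_force: [0.1, -0.9, -0.8]
gripper_width: 0.0851
grip_force: 0.0
```

```bash
python3 - <<'E'
from h import *
w,p,R=snap("wrist"); cv2.imwrite("pics/w12.png",w);np.savez("w12.npz",p=p,R=R)
i=cv2.GaussianBlur(w,(3,3),0).astype(int); s=proj("wrist",(.4695,-.001,.068),p,R); m=(i.max(-1)<45)
b,ce,st=blob(m,s); W=np.array([onz("wrist",q,.076,p,R) for q in outline(b)]); print(s,ce,st,center(W),onz("wrist",ce,.068,p,R)); print(ctrl.get_obs()["q"].round(2))
go(.4695,-.001,.058,177)
E
```

```text
(np.float64(249.81114784565165), np.float64(174.00527874764944)) [246.76829268 173.57073171] [236 162  22  24 410] (array([466.8,  -4.2]), array([21.3, 24. , 87. ]), array([466.8,  -4.1]), 12.3) [ 0.46886998 -0.00412856  0.068     ]
[ 0.58  0.21 -0.72  1.71  0.15  1.27  1.35]
at [ 4.694e-01 -4.000e-04  2.247e-01] yaw 177.0 shift [-0.02 -0.06 16.67] turn [ 0. -0. -0.] rows 2.7
```

Request:
step_arm([
  [[0, -0.2, 5], [0, 0, 0]],
  [[0, -0.2, 11], [0, 0, 0]],
  [[0, -0.2, 14.5], [0, 0, 0]],
  [[0, -0.2, 16.5], [0, 0, 0]],
  [[0, -0.2, 16.7], [0, 0, 0]],
  [[0, -0.2, 16.7], [0, 0, 0]],
], grip=0.3)

```text
time_s: 38.52
position: [0.47, -0.0017, 0.0585]
eef_rot: [0.001, 0.024, 1.0, -0.0]
ft_force: [0.4, -0.0, 1.0]
gripper_width: 0.0557
grip_force: 0.0
```

Request:
step_arm([
  [[0, 0, 0], [0, 0, 0]],
  [[0, 0, 0], [0, 0, 0]],
  [[0, 0, 0], [0, 0, 0]],
  [[0, 0, 0], [0, 0, 0]],
  [[0, 0, 0], [0, 0, 0]],
  [[0, 0, 0], [0, 0, 0]],
], grip=-1, squeeze=50)

```text
time_s: 39.28
position: [0.4701, -0.0025, 0.0591]
eef_rot: [0.001, 0.024, 1.0, -0.001]
ft_force: [-0.4, -1.6, 4.8]
gripper_width: 0.0221
grip_force: 48.7
```

```bash
python3 - <<'E'
from h import *
o=ctrl.get_obs(); print(o["ft_force"],o["wrist_torque"],o["q"]); go(.4695,-.001,.0735,177)
E
```

```text
[-0.40377992 -1.56595336  4.80930626] [-0.38337878  0.2350972  -0.00870743] [ 0.49411937  0.40757302 -0.65416578  1.93593669  0.31579278  0.89863803
  1.20342987]
at [ 0.4701 -0.0025  0.0591] yaw 177.3 shift [ 0.06  0.15 -1.45] turn [-0.1  0.1  0.3] rows 0.2
```

Request:
step_arm([
  [[0, 0, -0.6], [0, 0, 0]],
  [[0, 0, -1.2], [0, 0, 0]],
  [[0, 0, -1.65], [0, 0, 0]],
  [[0, 0, -1.65], [0, 0, 0]],
])

```text
time_s: 39.78
position: [0.4699, -0.002, 0.0746]
eef_rot: [0.001, 0.024, 1.0, -0.0]
ft_force: [5.6, -2.2, -6.8]
gripper_width: 0.0221
grip_force: 49.2
```

```bash
python3 - <<'E'
from h import *
p,R,o=pose(); print(p,o["ft_force"],o["gripper_width"])
ax=np.array([.5893,-.0073]); r=p[:2]-ax; print(np.linalg.norm(r),np.degrees(np.arctan2(r[1],r[0])))
for a in range(0,61,6):
    t=np.radians(a); q=ax+np.array([[np.cos(t),-np.sin(t)],[np.sin(t),np.cos(t)]])@r
    print(a,(R.T@np.append(q-p[:2],0)*100).round(2))
E
```

```text
[ 0.46992877 -0.00202551  0.07462049] [ 5.56084632 -2.15666368 -6.83729461] 0.022065172685027893
0.11948769854795106 177.46999543062108
0 [0. 0. 0.]
6 [-0.07 -1.25  0.  ]
12 [-0.27 -2.48  0.  ]
18 [-0.6  -3.69  0.  ]
24 [-1.05 -4.86  0.  ]
30 [-1.62 -5.97  0.  ]
36 [-2.31 -7.02  0.  ]
42 [-3.1  -7.98  0.01]
48 [-3.98 -8.87  0.01]
54 [-4.96 -9.65  0.01]
60 [-6.010e+00 -1.033e+01  1.000e-02]
```

The plunger is up 15.5 mm against about 6.8 N. Now I'll swing +60° to the marker side.

Request:
step_arm([
  [[-0.1, -1.25, 0], [0, 0, -6]],
  [[-0.27, -2.5, 0], [0, 0, -12]],
  [[-0.6, -3.7, 0], [0, 0, -18]],
  [[-1.05, -4.85, 0], [0, 0, -24]],
  [[-1.6, -6, 0], [0, 0, -30]],
  [[-2.3, -7, 0], [0, 0, -36]],
  [[-3.1, -8, 0], [0, 0, -42]],
  [[-4, -8.9, 0], [0, 0, -48]],
  [[-5, -9.65, 0], [0, 0, -54]],
  [[-6, -10.35, 0], [0, 0, -60]],
  [[-6, -10.35, 0], [0, 0, -60]],
  [[-6, -10.35, 0], [0, 0, -60]],
])

```text
time_s: 41.28
position: [0.5224, -0.1084, 0.0734]
eef_rot: [-0.002, -0.479, 0.878, 0.0]
ft_force: [-0.1, -2.8, -6.3]
gripper_width: 0.022
grip_force: 49.4
```

```bash
python3 - <<'E'
from h import *
p,R,o=pose(); print(p,o["ft_force"],o["gripper_width"],o["q"][6])
ax=np.array([.5893,-.0073]); r=p[:2]-ax; print(np.linalg.norm(r),np.degrees(np.arctan2(r[1],r[0])))
E
```

```text
[ 0.52237335 -0.10841755  0.07341585] [-0.08322429 -2.79401957 -6.29588161] 0.021972590129186897 2.3339143316283293
0.12125978251127602 -123.49937177699809
```

Request:
step_arm([
  [[-0.05, -0.1, 0.3], [0, 0, 0]],
  [[-0.05, -0.1, 0.6], [0, 0, 0]],
  [[-0.05, -0.1, 0.9], [0, 0, 0]],
  [[-0.05, -0.1, 1.2], [0, 0, 0]],
  [[-0.05, -0.1, 1.5], [0, 0, 0]],
  [[-0.05, -0.1, 1.5], [0, 0, 0]],
])

```text
time_s: 42.02
position: [0.5233, -0.109, 0.0592]
eef_rot: [-0.002, -0.479, 0.878, -0.0]
ft_force: [-4.0, -3.9, -2.2]
gripper_width: 0.022
grip_force: 49.9
```

```bash
python3 - <<'E'
from h import *
p,R,o=pose(); print(p,o["ft_force"],o["gripper_width"],o["wrist_torque"])
ax=np.array([.5893,-.0073]); r=p[:2]-ax; print(np.linalg.norm(r),np.degrees(np.arctan2(r[1],r[0])))
E
```

```text
[ 0.52334863 -0.10900263  0.0592226 ] [-3.99042842 -3.85229665 -2.21574934] 0.022005505208369747 [-0.96797073  0.84770322  0.05209351]
0.12121472076759238 -122.96230501094435
```

Request:
step_arm([
  [[0, 0, 0.05], [0, 0, 0]],
  [[0, 0, 0.05], [0, 0, 0]],
  [[0, 0, 0.05], [0, 0, 0]],
  [[0, 0, 0.05], [0, 0, 0]],
  [[0, 0, -3], [0, 0, 0]],
  [[0, 0, -8], [0, 0, 0]],
  [[4, 0, -14], [0, 0, 0]],
  [[7, 0, -16], [0, 0, 0]],
  [[7, 0, -16], [0, 0, 0]],
  [[7, 0, -16], [0, 0, 0]],
], grip=0.3)

```text
time_s: 43.28
position: [0.4875, -0.1661, 0.2189]
eef_rot: [0.0, -0.48, 0.877, 0.0]
ft_force: [0.1, 0.5, -0.4]
gripper_width: 0.0556
grip_force: 0.0
```

```bash
python3 - <<'E'
from h import *
w,p,R=snap("wrist"); i2,_,_=snap("side"); cv2.imwrite("pics/w13.png",w)
cv2.imwrite("pics/s13.png",np.hstack([w[0:300,100:512],cv2.resize(i2[140:370,140:400],(388,300))]))
i=cv2.GaussianBlur(i2,(3,3),0)
print(p,"knob home/riding side px",proj("side",(.5239,-.1075,.076)),proj("side",(.5239,-.1075,.088)))
print("wrist home/ride",proj("wrist",(.5239,-.1075,.076),p,R),proj("wrist",(.5239,-.1075,.088),p,R))
E
```

```text
[ 0.48745177 -0.16611887  0.21888005] knob home/riding side px (np.float64(261.8349079794232), np.float64(199.29122947877025)) (np.float64(261.9469562947989), np.float64(196.45927445628607))
wrist home/ride (np.float64(252.53684614845346), np.float64(239.1085329375939)) (np.float64(252.59442521779496), np.float64(244.41414102689507))
```

View pics/s13.png

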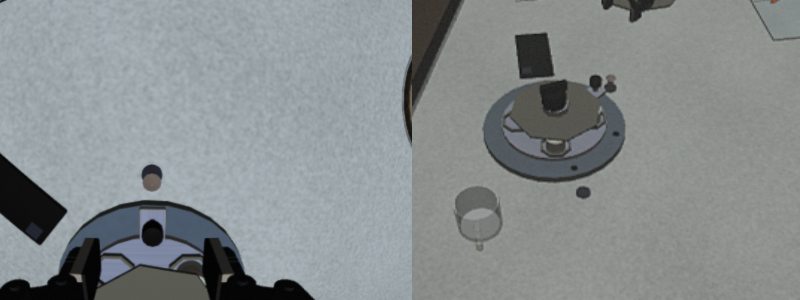

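The plunger knob stands in line with the marker post at its home height (row 233, where home is predicted at about 239 and riding at 244). The nut and plate are seated and the gripper is clear.

```bash
python3 -c "
from h import *
print(ctrl.hand_in())"
```

```text
the job is handed in; nothing more can be done
None
```

The job is handed in, with no verdict returned: both pots present are in cups, the plate is on its shoulder, the nut is run down onto the collar, and the plunger is home in the hole beside the marker post.

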